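# Shut down the warming tray and put the honey jars back on the step rack

### The arm

A 7-joint arm with a two-finger parallel gripper is mounted at the origin on the work surface. World frame = base frame: x ahead of the robot, y to its left, z up, the work surface at z = 0. Lengths are in m, angles in rad, forces in N, time in s.
With the tool pointing down it reaches from about 0.425 to 0.925 m from the base axis. Payload 6.8 kg.
Tool frame: the origin (TCP) lies midway between the tips of the shut fingers; the grasp point (between the pads) lies 19 mm behind it (bot.tcp_to_grasp is the distance from the TCP to the grasp point, in m); z points along the fingers, y is the line along which they close (so a half turn about z gives the same grasp; the last joint's range is limited). The gripper opens to 85 mm and grips with 20 to 120 N. Pads are 22 mm wide; open, the fingers measure 114 mm over their backs; the gripper's body (76 mm by 85 mm) begins 54 mm behind the grasp point. The pads swing forward as they close: fully open they stand 13 mm farther back than shut.
Start: joints at [1.023, 0.477, 0.022, 1.555, -0.011, 1.109, -0.083], TCP at [0.287, -0.611, 0.231] pointing down, gripper open.
Joint ranges: [-2.96, 2.96], [-0.34, 2.1], [-1.41, 1.46], [0.24, 2.44], [-1.37, 4.51], [0.17, 1.92], [-2.96, 2.96]. Speed limits (rad/s): [2.39, 2.39, 3.14, 3.14, 3.14, 3.14, 3.14].

### API

Orientations are given as a unit quaternion [x, y, z, w].
In Python, from cell import bot gives the robot as it stands.
- The arm moves only by the tool move_arm, never from a script. Its arguments are lists of equal length, an entry for each row: "claw": the opening in per cent of the stroke, from 0 (shut) to 100 (fully open); "dp": the shift along the tool's x, y, z in mm, a list of three; "rotation": the turn, a rotation vector about the tool's x, y, z in degrees, a list of three. In form: {"claw": [claw, ...], "dp": [[dx, dy, dz], ...], "rotation": [[rx, ry, rz], ...]}. A call has 1 to 8 rows; each row is the pose to reach, as a shift and turn from the pose commanded when the call began, along the tool's axes at that moment; what a row does not reach only later rows make up. A row lasts 1/12 s, in which the tool goes at most 41.7 mm and 7.16 degrees, less where a joint would pass 70% of its speed; a pose out of reach is approached as far as the arm can. A call with a gripper value outside its range is refused whole. The fingers move at their own pace and stop on an object; the grip force is fixed at half the most. Time passes only in rows, so rows that repeat a pose let the fingers close. It gives the time, the measured TCP pose, the force, the opening and the grip force at its end, in the units of the state.
- bot.get_obs(): the state, without advancing time (a new reading comes with each control period).
- bot.camera(name): name is "side" or "top" or "wrist"; returns the picture (480x640x3 uint8, red, green, blue); there is no depth.
- bot.camera_info(name): a dict with "fx", "fy", "cx", "cy" (pixels), "dist" ([k1, k2, p1, p2, k3] as OpenCV has them; the pictures are not rectified), "camera_from_world" (4x4, takes a point from world to camera coordinates). Camera axes: x right, y up, looking along -z (the intrinsics and any distortion apply to the point x, -y, -z); pixel columns grow to the right and rows downward; lengths in m; the calibration is good to about 2 mm. A picture is of the moment at which its call begins: read the wrist's pose just before it. camera_info takes no time and is no camera call; for the wrist camera it gives the pose at the moment of the call.
- bot.sign_off(): hands the job in; it is judged then, once.
The state is a dict: "time_s": time; "joints": joint angles; "qd": joint speeds; "joint_efforts": joint torques, N m; "position": TCP position; "tool_rot": TCP orientation; "wrist_force": force on the tool from outside, world axes, zero at the start; "moment": the same for the moment, N m; "opening": finger opening in m; "grip_force": force on a finger pad.
Only numpy, scipy, OpenCV 4.12 (cv2) and the standard library are available. Lean on these libraries where they do the work, as an engineer would, in place of code of your own. Each camera call takes 0.05 s, during which the arm holds its last target. There are 200 camera calls.

### The job

The honey has softened: shut the warming tray down and put its jars away. First turn the heat dial back until its pointer is on the zero mark, then flip both toggle switches to off (over to the front edge of the tray, where they snap and stay), and only when both are off lift the jars from the hot plate and stand every one of them upright on free room on the steps of the white rack. Leave the jar that is already on the rack and all the other things where they are.

Things in the scene. Friction and masses are not known exactly. Their poses are not given: they have to be found in the camera images.
- tray: electric warming tray, fixed, 300 mm deep (x) by 340 wide (y), left or right of the rack. Origin on the shelf under its middle; x points away from the robot, z up. Front (x -150 to -58 mm): raised control console, top 80 mm up, a dial in its middle, a toggle bat on either side; behind it (x -58 to 146) the pale glass plate, top 45 mm up, where the jars stand; 14 mm rim at its back and ends
- dial (a joint): heat dial of the tray, rad: 0 when its white pointer line is at the zero mark (the one long broad tick, straight towards the glass plate); grows as it turns clockwise seen from above; turns past zero and on, to about 3.1 either way, without a click, and stays where it is left (friction about 0.035 N m). It starts between 0.8 and 2.6
- dial_grip (a point): on the dial's axis (x -115, y 0 mm in the tray's frame), 27.5 mm above the console, at mid-height of the bar. The dial is a black disc 62 mm across, 13 mm thick, with an upright bar grip on it 13 mm thick, 54 mm long, its top 41 mm above the console. The point's x axis runs along the bar to its pointer end, z up
- dial_pointer (a point): pointer end of the dial's bar grip, 27 mm from the dial's axis, 41 mm above the console, where the white line runs over the edge
- bat_left (a joint): toggle switch bat of the tray, the left one as the robot sees it. Value = its lean in rad: +0.40 is on, leaning to the glass plate (bar mark on the console); -0.40 is off, leaning to the tray's front edge, the robot's side (ring mark). A spring holds it in either position: it resists with up to about 2.5 N at the tip until past upright, then snaps to the other stop by itself
- bat_right (a joint): toggle switch bat of the tray, the right one as the robot sees it. Value = its lean in rad: +0.40 is on, leaning to the glass plate (bar mark on the console); -0.40 is off, leaning to the tray's front edge, the robot's side (ring mark). A spring holds it in either position: it resists with up to about 2.5 N at the tip until past upright, then snaps to the other stop by itself
- bat_left_tip (a point): a point on the axis of the left bat, 50 mm from its pivot, 2 mm below its rounded end; moves with the bat. The bat is a tapered steel stalk 52 mm long, 9 mm thick at the root, 15 mm near the tip; its pivot is 84 mm above the shelf at x -115, y +115 mm in the tray's frame, its hinge axis along the tray's y
- bat_right_tip (a point): a point on the axis of the right bat, 50 mm from its pivot, 2 mm below its rounded end; moves with the bat. The bat is a tapered steel stalk 52 mm long, 9 mm thick at the root, 15 mm near the tip; its pivot is 84 mm above the shelf at x -115, y -115 mm in the tray's frame, its hinge axis along the tray's y
- rack: white metal step rack, fixed, 270 mm deep (x) by 400 wide (y), three steps rising away from the robot. Origin on the shelf under its middle; x points away from the robot. Low step: 50 mm up, x -135 to -45 mm; middle: 95 mm up, x -45 to 45; high: 140 mm up, x 45 to 135. A lip 4 mm thick, 15 mm high stands along the front and both ends of each step; risers close the back of the lower two
- jar_1: closed glass honey jar with a black twist cap: an upright cylinder 62 mm across and 82 mm high, glass and cap of one width, about 0.28 kg; origin at the centre of its underside, z up. Stands on the warming tray's glass plate at the start, if it is there at all (3 to 5 of jars 1 to 5 are)
- jar_2: closed glass honey jar with a black twist cap: an upright cylinder 62 mm across and 82 mm high, glass and cap of one width, about 0.28 kg; origin at the centre of its underside, z up. Stands on the warming tray's glass plate at the start, if it is there at all (3 to 5 of jars 1 to 5 are)
- jar_3: closed glass honey jar with a black twist cap: an upright cylinder 62 mm across and 82 mm high, glass and cap of one width, about 0.28 kg; origin at the centre of its underside, z up. Stands on the warming tray's glass plate at the start, if it is there at all (3 to 5 of jars 1 to 5 are)
- jar_4: closed glass honey jar with a black twist cap: an upright cylinder 62 mm across and 82 mm high, glass and cap of one width, about 0.28 kg; origin at the centre of its underside, z up. Stands on the warming tray's glass plate at the start, if it is there at all (3 to 5 of jars 1 to 5 are)
- jar_5: closed glass honey jar with a black twist cap: an upright cylinder 62 mm across and 82 mm high, glass and cap of one width, about 0.28 kg; origin at the centre of its underside, z up. Stands on the warming tray's glass plate at the start, if it is there at all (3 to 5 of jars 1 to 5 are)
- jar_6: closed glass honey jar with a black twist cap: an upright cylinder 62 mm across and 82 mm high, glass and cap of one width, about 0.28 kg; origin at the centre of its underside, z up. Already stands on the rack's middle step, near its left end; leave it there
- salt_pot: white round salt pot with a wooden lid, 62 mm across, 71 mm high, standing somewhere on the rack's low step; leave it; origin at the centre of its underside
- funnel: orange silicone funnel standing mouth down on the rack's high step, 84 mm across, 78 mm high; leave it; origin at the centre of its underside
- spoons: steel measuring spoon set held by a spring clip, lying along the rack's high step, 115 mm long (y), 34 mm wide, 17 mm high; leave it; origin at the centre of its underside
- pepper_mill: dark wooden pepper mill, 56 mm across, 164 mm high, on the shelf beyond tray and rack; leave it; origin at the centre of its underside
- oil_bottle: green oil bottle, 64 mm across, 200 mm high, on the shelf beyond tray and rack; leave it; origin at the centre of its underside
Mind the look-alikes: they are no part of the job. Leave any pink or yellow look-alike of the jar_4 alone.

How it is judged:
On the way, in this order (a step that is already met when the one before it is completed fails the run):
1. the heat dial's pointer is on the zero mark (value of joint dial between -0.12 and 0.12 rad), for 0.3 s.
2. both toggle bats have snapped over to off (value of joint each of bat_left, bat_right below -0.3 rad), for 0.2 s.
At the end, for the whole second after the job is handed in: The dial is within 0.12 rad of zero, both bats lean to off (beyond 0.3 rad), and every jar that was on the tray stands on a step of the rack: its underside within 8 mm of the step's height, its middle over the rack, upright within 0.12 rad and at rest (all of step 1 and all of step 2 and (z of jar_1 in the frame of rack between 0.042 and 0.058 m or z of jar_1 in the frame of rack between 0.087 and 0.103 m or z of jar_1 in the frame of rack between 0.132 and 0.148 m) and x of jar_1 in the frame of rack between -0.135 and 0.135 m and y of jar_1 in the frame of rack between -0.2 and 0.2 m and angle between each of jar_1, jar_2, jar_3, jar_4, jar_5's own z axis and vertical below 0.12 rad and linear speed of each of jar_1, jar_2, jar_3, jar_4, jar_5 below 0.02 m/s and (z of jar_2 in the frame of rack between 0.042 and 0.058 m or z of jar_2 in the frame of rack between 0.087 and 0.103 m or z of jar_2 in the frame of rack between 0.132 and 0.148 m) and x of jar_2 in the frame of rack between -0.135 and 0.135 m and y of jar_2 in the frame of rack between -0.2 and 0.2 m and (z of jar_3 in the frame of rack between 0.042 and 0.058 m or z of jar_3 in the frame of rack between 0.087 and 0.103 m or z of jar_3 in the frame of rack between 0.132 and 0.148 m) and x of jar_3 in the frame of rack between -0.135 and 0.135 m and y of jar_3 in the frame of rack between -0.2 and 0.2 m and (z of jar_4 in the frame of rack between 0.042 and 0.058 m or z of jar_4 in the frame of rack between 0.087 and 0.103 m or z of jar_4 in the frame of rack between 0.132 and 0.148 m) and x of jar_4 in the frame of rack between -0.135 and 0.135 m and y of jar_4 in the frame of rack between -0.2 and 0.2 m and (z of jar_5 in the frame of rack between 0.042 and 0.058 m or z of jar_5 in the frame of rack between 0.087 and 0.103 m or z of jar_5 in the frame of rack between 0.132 and 0.148 m) and x of jar_5 in the frame of rack between -0.135 and 0.135 m and y of jar_5 in the frame of rack between -0.2 and 0.2 m); the robot touches nothing.
It fails at once if a switch is flipped to off while the dial is still well away from zero (value of joint any of bat_left, bat_right below -0.3 rad and value of joint dial above 0.3 rad).
It fails at once if a jar is lifted more than 40 mm off the plate while either switch is still on (value of joint any of bat_left, bat_right above 0 rad and height (world z) of any of jar_1, jar_2, jar_3, jar_4, jar_5 above 0.085 m).
It fails at once if the jar already on the rack or another bystander is moved more than 30 mm (distance of any of jar_6, salt_pot, funnel, spoons, pepper_mill, oil_bottle from where it was at the start of the episode above 0.03 m).
Of jar_1, jar_2, jar_3, jar_4, jar_5 only 3 to 5 are there at a start; the rules pass over those that are not, and their reading is None.
At some moment in a run one of jar_1, jar_2, jar_3, jar_4, jar_5 may be knocked a few centimetres aside while the robot is not near it.
Once in a run the grip may slacken for a moment while it holds something.
It also fails if it takes over 210 s, if anything falls off the work surface, if the arm or the gripper's body presses on something with over 40 N, if the wrist force passes 120 N, or if a joint passes its speed limit or range.

## Working session

There is one attempt and no reset: what is moved stays moved. The work goes in short steps, Python scripts to look and compute and a tool call to move; the robot and the scene stay as the last step left them, time stands still between calls to the robot, and variables do not carry over. Pictures are saved under pics/ and viewed, at most 14 in all, crops included, and the job is handed in when it is done.

Besides the shell and the picture viewer there is one more tool, called after "Emit:" by a JSON object that holds its "name" and its "arguments", one argument or row to a line. move_arm: Moves the arm, as the interface text tells. Its arguments: {"type":"object","properties":{"claw":{"type":"array","items":{"type":"number"}},"dp":{"type":"array","items":{"type":"array","items":{"type":"number"}}},"rotation":{"type":"array","items":{"type":"array","items":{"type":"number"}}}},"required":["claw","dp","rotation"]}

```bash
mkdir -p pics; cat > h.py <<'E'
import numpy as np, cv2
from cell import bot
from scipy.spatial.transform import Rotation as R
def snap(n,f):
    o=bot.get_obs(); i=bot.camera_info(n); im=bot.camera(n); cv2.imwrite(f'pics/{f}.png',cv2.cvtColor(im,cv2.COLOR_RGB2BGR)); np.save(f'pics/{f}.npy',dict(i),allow_pickle=True); return im,i
def K(i): return np.array([[i['fx'],0,i['cx']],[0,i['fy'],i['cy']],[0,0,1.]]),np.array(i['dist'],float)
def ray(i,uv):
    k,d=K(i); p=cv2.undistortPoints(np.array(uv,float).reshape(-1,1,2),k,d).reshape(-1,2)
    T=np.linalg.inv(np.array(i['camera_from_world'])); D=np.c_[p[:,0],-p[:,1],-np.ones(len(p))]
    return T[:3,3],D@T[:3,:3].T
def onz(i,uv,z):
    c,d=ray(i,uv); return c+d*((z-c[2])/d[:,2])[:,None]
def proj(i,P):
    k,d=K(i); T=np.array(i['camera_from_world']); q=np.atleast_2d(P)@T[:3,:3].T+T[:3,3]
    q=q*[1,-1,-1]; return cv2.projectPoints(q.reshape(-1,1,3),np.zeros(3),np.zeros(3),k,d)[0].reshape(-1,2)
def load(f): return cv2.imread(f'pics/{f}.png'),np.load(f'pics/{f}.npy',allow_pickle=True).item()
E
python3 -c "
from h import *
np.set_printoptions(precision=3,suppress=True)
for n in ['top','side','wrist']:
    im,i=snap(n,n+'0'); print(n,i)
print(bot.get_obs())"
```

```text
top {'fx': 473.79898063568095, 'fy': 473.79898063568095, 'cx': 324.0499107330317, 'cy': 242.02710028604957, 'dist': array([-0.036,  0.   ,  0.   ,  0.   ,  0.   ]), 'camera_from_world': array([[ 0.024, -1.   , -0.015,  0.008],
       [ 0.988,  0.021,  0.155, -0.576],
       [-0.155, -0.019,  0.988, -0.961],
       [ 0.   ,  0.   ,  0.   ,  1.   ]])}
side {'fx': 441.81377153433357, 'fy': 441.81377153433357, 'cx': 312.75808840718264, 'cy': 242.97157448757125, 'dist': array([-0.106,  0.   ,  0.   ,  0.   ,  0.   ]), 'camera_from_world': array([[-0.947, -0.321, -0.014,  0.542],
       [ 0.148, -0.474,  0.868, -0.18 ],
       [-0.285,  0.82 ,  0.497, -0.953],
       [ 0.   ,  0.   ,  0.   ,  1.   ]])}
wrist {'fx': 363.3452393263113, 'fy': 363.3452393263113, 'cx': 317.5166777012451, 'cy': 238.68703824791606, 'dist': array([-0.031,  0.   ,  0.   ,  0.   ,  0.   ]), 'camera_from_world': array([[ 0.426, -0.905, -0.002, -0.675],
       [ 0.857,  0.404, -0.322,  0.041],
       [ 0.292,  0.135,  0.947, -0.38 ],
       [ 0.   ,  0.   ,  0.   ,  1.   ]])}
{'time_s': 0.15, 'joints': array([ 1.023,  0.478,  0.022,  1.556, -0.011,  1.109, -0.083]), 'qd': array([-0.   , -0.002,  0.001, -0.003, -0.   ,  0.001, -0.   ]), 'joint_efforts': array([  0.003, -59.693,   1.61 , -28.149,   0.013,   0.006,  -0.   ]), 'position': array([ 0.287, -0.61 ,  0.231]), 'tool_rot': array([ 0.976,  0.218, -0.   , -0.001]), 'wrist_force': array([-0.519,  0.969, -0.088]), 'moment': array([0.012, 0.009, 0.052]), 'grip_force': 0.0, 'opening': 0.08532284841129671}
```

View pics/top0.png

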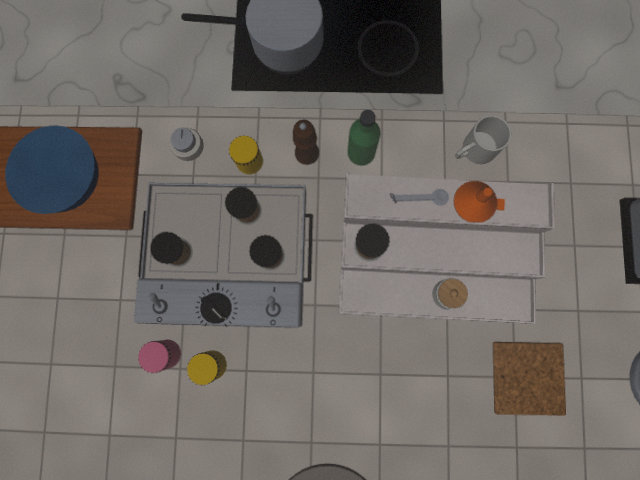

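View pics/side0.png

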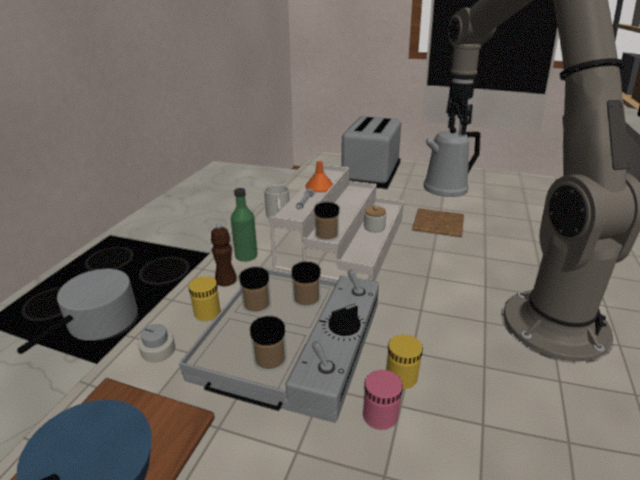

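Top view: tray left (console corners around (137,281)-(301,326)), dial at (216,307), bats at (159,302) and (273,307), three jars with black caps at (167,248), (241,203), (265,251). The rack is right, with jar_6 at (372,240), salt pot (452,293), funnel (475,201), spoons (420,197). Side view agrees: three jars on the tray.

```bash
python3 -c "
from h import *
a,i=load('top0')
c=cv2.resize(a[175:335,125:315],None,fx=4,fy=3.75,interpolation=cv2.INTER_CUBIC); cv2.imwrite('pics/c1.png',c)
b=cv2.resize(a[165:330,330:560],None,fx=3.4,fy=3.4,interpolation=cv2.INTER_CUBIC); cv2.imwrite('pics/c2.png',b)
"
```

```text
(no output)
```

View pics/c1.png

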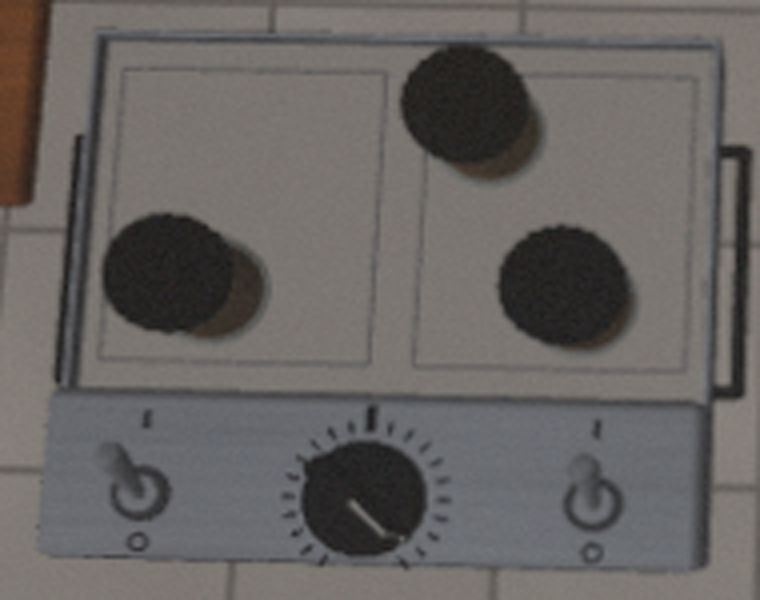

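View pics/c2.png

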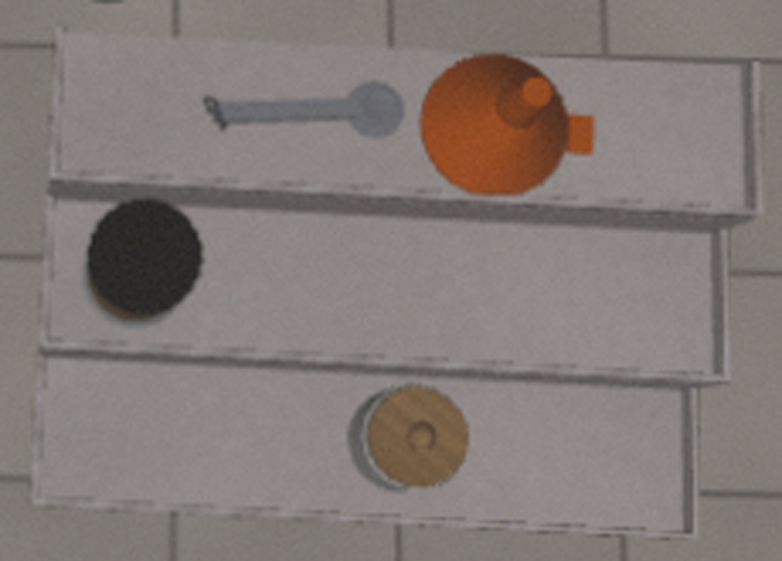

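The dial's pointer runs (crop) from (350,500) to (400,545), i.e. to the lower right, about 2.3 rad. Both bats lean to the plate. Bat collars are at (140,492) and (593,502). Rack step front corners in the crop: low (33,503)-(692,536), middle (40,350)-(727,380), high (50,183)-(757,213).

```bash
cat > m.py <<'E'
from h import *
np.set_printoptions(precision=4,suppress=True)
a,i=load('top0')
f1=lambda p:np.array(p,float)/[4,3.75]+[125-.375,175-.367]
f2=lambda p:np.array(p,float)/3.4+[330-.35,165-.35]
col=onz(i,f1([(140,492),(593,502)]),.082); print('collars',col,np.linalg.norm(col[0]-col[1]))
mk=onz(i,f1([(138,541),(592,552),(147,419),(597,430)]),.08);print('marks',mk[:,:2])
def ang(v): return np.arctan2(v[1],v[0])
ty=col[0]-col[1]; print('tray yaw by collars,rings,bars',ang(ty)-np.pi/2,ang(mk[0]-mk[1])-np.pi/2,ang(mk[2]-mk[3])-np.pi/2)
tyaw=(ang(ty)+ang(mk[0]-mk[1])+ang(mk[2]-mk[3]))/3-np.pi/2
d=col.mean(0); print('dial axis from collars',d)
p=onz(i,f1([(350,500),(400,545)]),.121); print('pointer',p); v=p[1]-p[0]; print('dial', tyaw-ang(v), 'from axis', tyaw-ang((p[1]-d)))
print('zero tick',onz(i,f1([(372,418)]),.08))
P=[];Q=[]
for (l,r,z,x) in [((33,503),(692,536),.065,-.135),((40,350),(727,380),.11,-.045),((50,183),(757,213),.155,.045)]:
    w=onz(i,f2([l,r]),z); P+=list(w[:,:2]); Q+=[(x,.2),(x,-.2)]; print(w, np.linalg.norm(w[0]-w[1]))
P=np.array(P);Q=np.array(Q); H=(Q-Q.mean(0)).T@(P-P.mean(0)); th=np.arctan2(H[0,1]-H[1,0],H[0,0]+H[1,1])
c,s=np.cos(th),np.sin(th);Rm=np.array([[c,-s],[s,c]]); o=P.mean(0)-Rm@Q.mean(0); print('rack',o,th,'resid',P-(Q@Rm.T+o))
g=cv2.GaussianBlur(a,(3,3),0); m=((g.max(2)<62)).astype(np.uint8)
n,l,st,ce=cv2.connectedComponentsWithStats(m)
for k in range(1,n):
    if 300<st[k][4]<2000:
        z=.127 if ce[k][0]<330 else .177; cc=cv2.minEnclosingCircle(np.argwhere(l==k)[:,::-1].astype(np.float32)); print(ce[k],st[k],cc,onz(i,[ce[k],cc[0]],z)[:,:2])
for nme,q,z in [('salt',(418,437),.121),('funnelrim',(493,123),.14),('spL',(208,105),.15),('spR',(400,110),.15)]: print(nme,(onz(i,f2([q]),z)[0,:2]-o)@Rm)
E
python3 m.py
```

```text
collars [[0.4321 0.3496 0.082 ]
 [0.4327 0.1195 0.082 ]] 0.23010628925959498
marks [[0.406  0.3494]
 [0.4063 0.1192]
 [0.4716 0.3497]
 [0.4713 0.1193]]
tray yaw by collars,rings,bars 0.002489322486459722 0.0012023108704033447 -0.0014439399040746537
dial axis from collars [0.4324 0.2346 0.082 ]
pointer [[0.4302 0.2325 0.121 ]
 [0.408  0.2069 0.121 ]]
dial 2.288203826445856 from axis 2.295209369753361
zero tick [[0.475  0.2341 0.08  ]]
[[ 0.4279 -0.0142  0.065 ]
 [ 0.4167 -0.4081  0.065 ]] 0.39403619712435145
[[ 0.5153 -0.0159  0.11  ]
 [ 0.5063 -0.4132  0.11  ]] 0.39741888364194133
[[ 0.6046 -0.0189  0.155 ]
 [ 0.596  -0.4145  0.155 ]] 0.3956327146645252
rack [ 0.5561 -0.2153] -0.025137929817239328 resid [[ 0.0017 -0.0023]
 [ 0.0005  0.0037]
 [-0.0009 -0.0017]
 [ 0.0002  0.0009]
 [-0.0015 -0.0025]
 [-0.0001  0.0019]]
[306.0435 144.0478] [294 120  25  44 712] ((306.0, 141.5), 21.708393096923828) [[0.7623 0.0603]
 [0.7677 0.0605]]
[ 86.9083 187.9755] [ 60 154  39  58 327] ((76.5, 182.5), 32.931846618652344) [[0.6632 0.5009]
 [0.6743 0.5238]]
[242.0752 203.7004] [226 187  33  34 851] ((243.0, 204.0), 18.027854919433594) [[0.6363 0.1835]
 [0.6357 0.1816]]
[628.1567 239.7563] [620 198  20  86 919] ((631.5, 240.5), 43.15679168701172) [[ 0.5712 -0.5453]
 [ 0.57   -0.5516]]
[371.8367 240.3537] [356 224  33  34 851] ((372.1473693847656, 240.42105102539062), 16.875154495239258) [[ 0.56   -0.0697]
 [ 0.5599 -0.0702]]
[169.5047 248.4461] [151 232  39  32 955] ((170.09091186523438, 248.7954559326172), 19.69908332824707) [[0.5436 0.3221]
 [0.543  0.3209]]
[265.7781 251.3504] [250 236  33  31 802] ((266.0399169921875, 251.52281188964844), 16.665489196777344) [[0.542  0.1322]
 [0.5417 0.1317]]
[215.1936 307.104 ] [201 293  30  30 692] ((214.82557678222656, 306.8255920410156), 15.886767387390137) [[0.432  0.2251]
 [0.4325 0.2258]]
salt [-0.0864 -0.0177]
funnelrim [ 0.0934 -0.0546]
spL [0.0938 0.1098]
spR [0.0959 0.0011]
```

```bash
cat > g.py <<'E'
import sys; from h import *
np.set_printoptions(precision=4,suppress=True)
x,y,z,yaw=map(float,sys.argv[1:5]); o=bot.get_obs(); r=R.from_quat(o['tool_rot'])
c,s=np.cos(np.radians(yaw)),np.sin(np.radians(yaw)); t=R.from_matrix(np.array([[c,s,0],[s,-c,0],[0,0,-1]]))
print('dp',r.inv().apply(np.array([x,y,z])-o['position'])*1e3,'rot',(r.inv()*t).as_rotvec(degrees=True)); print(o['time_s'],o['position'],r.as_matrix()[:,0],'j',o['joints'],'F',o['wrist_force'],o['opening'],o['grip_force'])
E
python3 g.py .55 -.15 .33 90
python3 -c "
from h import *
i=bot.camera_info('wrist');T=np.linalg.inv(i['camera_from_world']);o=bot.get_obs();r=R.from_quat(o['tool_rot']);print(r.inv().apply(T[:3,3]-o['position']),r.inv().apply(-T[:3,2]))
a,i=load('top0')
f1=lambda p:np.array(p,float)/[4,3.75]+[125-.375,175-.367]
print(onz(i,f1([(168,272),(465,103),(564,286)]),.127))"
```

```text
dp [ 433.8093 -304.7741  -99.0661] rot [ -0.0762  -0.0398 -64.7972]
0.15 [ 0.2872 -0.6104  0.2306] [ 0.9048  0.4258 -0.0001] j [ 1.0229  0.4776  0.0223  1.5562 -0.0115  1.1093 -0.0831] F [-0.5193  0.9686 -0.0876] 0.08532284841129671 0.0
[ 0.08331103  0.00114902 -0.14121074] [-3.21474009e-01 -5.97960086e-04  9.46918214e-01]
[[0.54603012 0.32804936 0.127     ]
 [0.63945903 0.18603861 0.127     ]
 [0.54290861 0.13257505 0.127     ]]
```

Emit:
{"name": "move_arm", "arguments": {
  "claw": [100,100,100,100,100,100,100,100],
  "dp": [
    [40,-20,-30],
    [80,-50,-60],
    [120,-80,-99],
    [155,-105,-99],
    [190,-130,-99],
    [225,-155,-99],
    [260,-180,-99],
    [295,-205,-99]
  ],
  "rotation": [
    [0,0,0],
    [0,0,0],
    [0,0,0],
    [0,0,0],
    [0,0,0],
    [0,0,0],
    [0,0,0],
    [0,0,0]
  ]
}}

```text
time_s: 0.82
position: [0.4428, -0.3421, 0.3295]
tool_rot: [0.976, 0.218, 0.0, 0.0]
wrist_force: [1.2, -0.1, 0.2]
opening: 0.0854
grip_force: 0.0
```

Emit:
{"name": "move_arm", "arguments": {
  "claw": [100,100,100,100,100,100,100,100],
  "dp": [
    [30,-20,0],
    [60,-45,0],
    [90,-70,0],
    [120,-90,0],
    [139,-100,0],
    [139,-100,0],
    [139,-100,0],
    [139,-100,0]
  ],
  "rotation": [
    [0,0,0],
    [0,0,0],
    [0,0,0],
    [0,0,0],
    [0,0,-6],
    [0,0,-12],
    [0,0,-18],
    [0,0,-24]
  ]
}}

```text
time_s: 1.48
position: [0.5256, -0.1936, 0.3286]
tool_rot: [0.908, 0.419, -0.0, -0.0]
wrist_force: [-1.0, -1.3, 0.7]
opening: 0.0854
grip_force: 0.0
```

```bash
python3 g.py .4324 .2346 .25 49; python3 g.py .52 .15 .3 49
```

```text
dp [ 265.5798 -348.4839   78.7176] rot [-0.0353  0.0204  0.5792]
1.4833 [ 0.5256 -0.1936  0.3286] [ 0.6484  0.7613 -0.0004] j [ 0.4678  0.225  -0.2707  1.6947  0.0633  1.2312 -0.523 ] F [-1.0413 -1.2836  0.6541] 0.08537515403396399 0.0
dp [ 257.9555 -226.9703   28.6452] rot [-0.0353  0.0204  0.5792]
1.4833 [ 0.5256 -0.1936  0.3286] [ 0.6484  0.7613 -0.0004] j [ 0.4678  0.225  -0.2707  1.6947  0.0633  1.2312 -0.523 ] F [-1.0413 -1.2836  0.6541] 0.08537515403396399 0.0
```

Emit:
{"name": "move_arm", "arguments": {
  "claw": [100,100,100,100,100,100,100,100],
  "dp": [
    [30,-25,0],
    [60,-50,0],
    [90,-75,0],
    [120,-100,0],
    [150,-125,0],
    [175,-155,0],
    [195,-190,0],
    [210,-220,20]
  ],
  "rotation": [
    [0,0,0],
    [0,0,0],
    [0,0,0],
    [0,0,0],
    [0,0,0],
    [0,0,0],
    [0,0,0],
    [0,0,0.5]
  ]
}}

```text
time_s: 2.15
position: [0.4972, 0.1123, 0.3119]
tool_rot: [0.911, 0.413, 0.003, 0.0]
wrist_force: [1.1, 1.6, -0.3]
opening: 0.0851
grip_force: 0.0
```

Emit:
{"name": "move_arm", "arguments": {
  "claw": [60,60,60,60,60,60,60,60],
  "dp": [
    [15,-35,15],
    [30,-70,30],
    [45,-100,45],
    [55,-128,58],
    [55,-128,58],
    [55,-128,58],
    [55,-128,58],
    [55,-128,58]
  ],
  "rotation": [
    [0,0,0],
    [0,0,0],
    [0,0,0],
    [0,0,0],
    [0,0,0],
    [0,0,0],
    [0,0,0],
    [0,0,0]
  ]
}}

```text
time_s: 2.82
position: [0.4373, 0.233, 0.2513]
tool_rot: [0.912, 0.411, 0.0, 0.0]
wrist_force: [-0.5, -0.9, -0.7]
opening: 0.051
grip_force: 0.0
```

```bash
python3 g.py .4324 .2346 .097 49; python3 -c "
from h import *
im,i=snap('wrist','w1'); print(proj(i,[[.4324,.2346,.121],[.4324,.2346,.08]]))"
```

```text
dp [ -2.1205  -4.8828 154.3115] rot [ 0.0432 -0.0179 -0.444 ]
2.8167 [0.4373 0.233  0.2513] [0.6619 0.7496 0.0003] j [-0.1065  0.2082 -0.5776  1.9205  0.1314  1.0492 -1.4632] F [-0.4921 -0.8975 -0.6966] 0.051029540461601866 0.0
[[309.87353593 229.99760397]
 [310.77283744 216.24988104]]
```

View pics/w1.png

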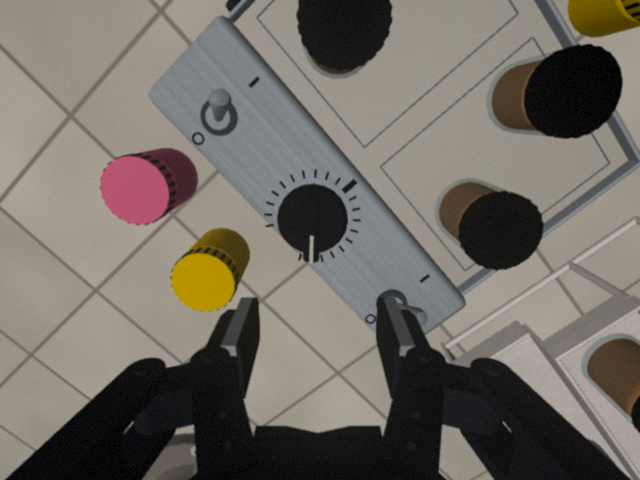

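Wrist view: the dial disc is at (312,218), where calibration predicts it, and the pointer bar runs straight down the image, aligned with the tool. The bats are at (220,100) and (400,300), still toward the plate.

Emit:
{"name": "move_arm", "arguments": {
  "claw": [60,60,60,60,60,60,60,60],
  "dp": [
    [-2,-5,30],
    [-2,-5,60],
    [-2,-5,90],
    [-2,-5,120],
    [-2,-5,140],
    [-2,-5,150],
    [-2,-5,154],
    [-2,-5,154]
  ],
  "rotation": [
    [0,0,0],
    [0,0,0],
    [0,0,0],
    [0,0,0],
    [0,0,0],
    [0,0,0],
    [0,0,0],
    [0,0,0]
  ]
}}

```text
time_s: 3.53
position: [0.4317, 0.2356, 0.097]
tool_rot: [0.911, 0.412, -0.0, 0.0]
wrist_force: [0.4, 0.1, 1.1]
opening: 0.0511
grip_force: 0.0
```

Emit:
{"name": "move_arm", "arguments": {
  "claw": [0,0,0,0,0,0,0,0],
  "dp": [
    [0,0,0],
    [0,0,0],
    [0,0,0],
    [0,0,0],
    [0,0,0],
    [0,0,0],
    [0,0,0],
    [0,0,0]
  ],
  "rotation": [
    [0,0,0],
    [0,0,0],
    [0,0,0],
    [0,0,0],
    [0,0,0],
    [0,0,0],
    [0,0,0],
    [0,0,0]
  ]
}}

```text
time_s: 4.2
position: [0.4333, 0.2358, 0.0985]
tool_rot: [0.911, 0.412, 0.002, 0.001]
wrist_force: [1.9, -2.8, 4.8]
opening: 0.0116
grip_force: 61.0
```

```bash
python3 g.py .4324 .2346 .097 180
```

```text
dp [-1.4963  0.101   1.5323] rot [   0.2646    0.0894 -131.3717]
4.2 [0.4333 0.2358 0.0985] [0.6609 0.7504 0.0028] j [-0.1947  0.4104 -0.5197  2.0733  0.3059  0.7274 -1.6309] F [ 1.854  -2.7807  4.8368] 0.01158141917829366 61.048117876052856
```

Emit:
{"name": "move_arm", "arguments": {
  "claw": [0,0,0,0,0,0,0,0],
  "dp": [
    [0,0,0],
    [0,0,0],
    [0,0,0],
    [0,0,0],
    [0,0,0],
    [0,0,0],
    [0,0,0],
    [0,0,0]
  ],
  "rotation": [
    [0,0,-5],
    [0,0,-11],
    [0,0,-17],
    [0,0,-23],
    [0,0,-29],
    [0,0,-35],
    [0,0,-40],
    [0,0,-44]
  ]
}}

```text
time_s: 4.87
position: [0.4313, 0.2364, 0.0985]
tool_rot: [0.689, 0.725, 0.0, 0.0]
wrist_force: [-4.5, -1.7, 10.4]
opening: 0.0119
grip_force: 62.0
```

Emit:
{"name": "move_arm", "arguments": {
  "claw": [0,0,0,0,0,0,0,0],
  "dp": [
    [0,0,0],
    [0,0,0],
    [0,0,0],
    [0,0,0],
    [0,0,0],
    [0,0,0],
    [0,0,0],
    [0,0,0]
  ],
  "rotation": [
    [0,0,-5],
    [0,0,-11],
    [0,0,-17],
    [0,0,-23],
    [0,0,-29],
    [0,0,-35],
    [0,0,-40],
    [0,0,-44]
  ]
}}

```text
time_s: 5.53
position: [0.4294, 0.2355, 0.0984]
tool_rot: [0.367, 0.93, -0.002, -0.0]
wrist_force: [-10.8, -4.9, 21.5]
opening: 0.0118
grip_force: 63.4
```

```bash
python3 g.py .4324 .2346 .0985 180
```

```text
dp [-2.761   1.4104 -0.0988] rot [ -0.2256  -0.0249 -43.052 ]
5.5333 [0.4294 0.2355 0.0984] [-0.7307  0.6827 -0.001 ] j [ 0.0812  0.5078 -0.8792  2.0598  0.5392  0.8211 -0.3004] F [-10.85    -4.9185  21.5427] 0.01181077586314338 63.39793682098389
```

Emit:
{"name": "move_arm", "arguments": {
  "claw": [0,0,0,0,0,0,0,0],
  "dp": [
    [-1,0,-1],
    [-2,1,-1.5],
    [-2,1,-1.5],
    [-2,1,-1.5],
    [-2,1,-1.5],
    [-2,1,-1.5],
    [-2,1,-1.5],
    [-2,1,-1.5]
  ],
  "rotation": [
    [0,0,-5],
    [0,0,-11],
    [0,0,-17],
    [0,0,-23],
    [0,0,-29],
    [0,0,-35],
    [0,0,-40],
    [0,0,-43]
  ]
}}

```text
time_s: 6.2
position: [0.4288, 0.2334, 0.0985]
tool_rot: [-0.0, 1.0, -0.003, -0.003]
wrist_force: [-15.4, -7.0, 15.9]
opening: 0.0121
grip_force: 62.8
```

```bash
python3 g.py .4324 .2346 .0985 180
```

```text
dp [-3.622   1.1825 -0.0683] rot [-0.3736 -0.3828  0.0017]
6.2 [0.4288 0.2334 0.0985] [-1.     -0.      0.0067] j [ 0.2015  0.5866 -1.0501  2.0529  0.6615  0.8975  0.3475] F [-15.4308  -7.0154  15.8841] 0.012104548415794633 62.807453870773315
```

Yaw is exactly 180°. Release, lift straight up and verify.

Emit:
{"name": "move_arm", "arguments": {
  "claw": [0,30,60,60,60,60,60,60],
  "dp": [
    [0,0,0],
    [0,0,0],
    [0,0,0],
    [0,0,0],
    [0,0,0],
    [0,0,0],
    [0,0,0],
    [0,0,0]
  ],
  "rotation": [
    [0,0,0],
    [0,0,0],
    [0,0,0],
    [0,0,0],
    [0,0,0],
    [0,0,0],
    [0,0,0],
    [0,0,0]
  ]
}}

```text
time_s: 6.87
position: [0.4336, 0.2354, 0.0985]
tool_rot: [0.003, 1.0, 0.0, 0.0]
wrist_force: [0.5, 0.5, 0.4]
opening: 0.0518
grip_force: 0.0
```

Emit:
{"name": "move_arm", "arguments": {
  "claw": [60,60,60,60,60,60,60,60],
  "dp": [
    [0,0,-20],
    [0,0,-50],
    [0,0,-80],
    [0,0,-110],
    [0,0,-140],
    [0,0,-150],
    [0,0,-150],
    [0,0,-150]
  ],
  "rotation": [
    [0,0,0],
    [0,0,0],
    [0,0,0],
    [0,0,0],
    [0,0,0],
    [0,0,0],
    [0,0,0],
    [0,0,0]
  ]
}}

```text
time_s: 7.53
position: [0.4335, 0.235, 0.2482]
tool_rot: [0.003, 1.0, -0.0, 0.0]
wrist_force: [-0.1, -0.2, -0.4]
opening: 0.051
grip_force: 0.0
```

```bash
python3 g.py .49 .3496 .25 180; python3 -c "
from h import *
im,i=snap('wrist','w2')"
```

```text
dp [-55.8155 114.9117  -1.855 ] rot [-0.0276  0.0348 -0.3376]
7.5333 [0.4335 0.235  0.2482] [-1.      0.0059 -0.0006] j [ 0.3883  0.4017 -1.2412  1.9045  0.421   1.1363  0.552 ] F [-0.0873 -0.1703 -0.4085] 0.05102530467154212 0.0
```

View pics/w2.png

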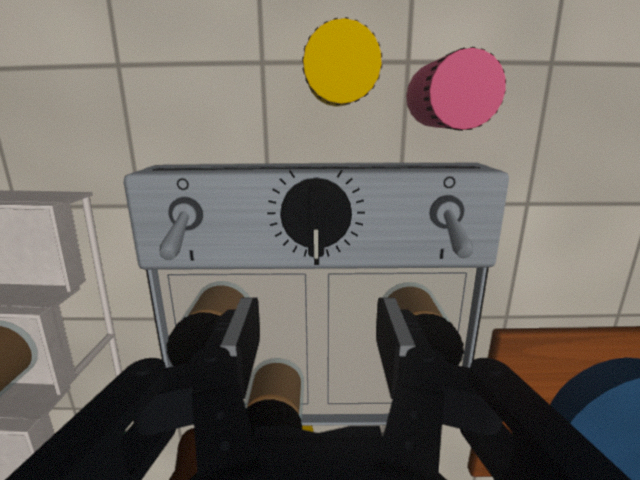

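The wrist view shows the dial's white line (316,232)-(317,262) on the broad zero tick; both bats are still on (tips at (172,248) and (462,248)). Now the left bat, with the fingers shut.

Emit:
{"name": "move_arm", "arguments": {
  "claw": [0,0,0,0,0,0,0,0],
  "dp": [
    [-15,30,0],
    [-30,60,0],
    [-45,90,0],
    [-50,115,0],
    [-50,115,0],
    [-50,115,0],
    [-50,115,0],
    [-50,115,0]
  ],
  "rotation": [
    [0,0,0],
    [0,0,0],
    [0,0,0],
    [0,0,0],
    [0,0,0],
    [0,0,0],
    [0,0,0],
    [0,0,0]
  ]
}}

```text
time_s: 8.25
position: [0.4838, 0.3487, 0.2474]
tool_rot: [0.003, 1.0, -0.001, -0.0]
wrist_force: [0.2, 0.3, 0.4]
opening: 0.0004
grip_force: 0.0
```

```bash
python3 g.py .484 .3496 .112 180
```

```text
dp [ -0.3629   1.1798 135.3743] rot [-0.116  -0.0572 -0.3385]
8.25 [0.4838 0.3487 0.2474] [-1.      0.0059  0.001 ] j [ 0.0599  0.5689 -1.1163  1.6786  0.5373  1.2412  0.3878] F [0.181  0.3428 0.3602] 0.0003655341989727958 0.0
```

Emit:
{"name": "move_arm", "arguments": {
  "claw": [0,0,0,0,0,0,0,0],
  "dp": [
    [0,1,30],
    [0,1,60],
    [0,1,90],
    [0,1,110],
    [0,1,125],
    [0,1,135],
    [0,1,135],
    [0,1,135]
  ],
  "rotation": [
    [0,0,0],
    [0,0,0],
    [0,0,0],
    [0,0,0],
    [0,0,0],
    [0,0,0],
    [0,0,0],
    [0,0,0]
  ]
}}

```text
time_s: 8.92
position: [0.4843, 0.3511, 0.114]
tool_rot: [0.003, 1.0, 0.0, 0.0]
wrist_force: [0.4, -0.6, 0.5]
opening: 0.0001
grip_force: 0.0
```

Emit:
{"name": "move_arm", "arguments": {
  "claw": [0,0,0,0,0,0,0,0],
  "dp": [
    [5,0,0],
    [10,0,0],
    [15,0,0],
    [20,0,0],
    [25,0,0],
    [30,0,0],
    [35,0,0],
    [40,0,0]
  ],
  "rotation": [
    [0,0,0],
    [0,0,0],
    [0,0,0],
    [0,0,0],
    [0,0,0],
    [0,0,0],
    [0,0,0],
    [0,0,0]
  ]
}}

```text
time_s: 9.58
position: [0.4426, 0.3512, 0.1132]
tool_rot: [0.002, 1.0, -0.0, -0.001]
wrist_force: [-0.3, -0.5, -0.3]
opening: -0.0003
grip_force: 0.0
```

```bash
python3 g.py .484 .3496 .25 180; python3 -c "
from h import *
im,i=snap('wrist','w3')
cv2.imwrite('pics/w3c.png',cv2.cvtColor(im[100:420],cv2.COLOR_RGB2BGR))"
```

```text
dp [ -41.2548   -1.4885 -136.8439] rot [-0.0254 -0.0739 -0.2749]
9.5833 [0.4426 0.3512 0.1132] [-1.      0.0048  0.0013] j [-0.0292  0.6666 -1.0243  1.8749  0.6783  0.9988  0.2126] F [-0.2923 -0.5305 -0.273 ] -0.00034814979266584856 0.0
```

View pics/w3.png

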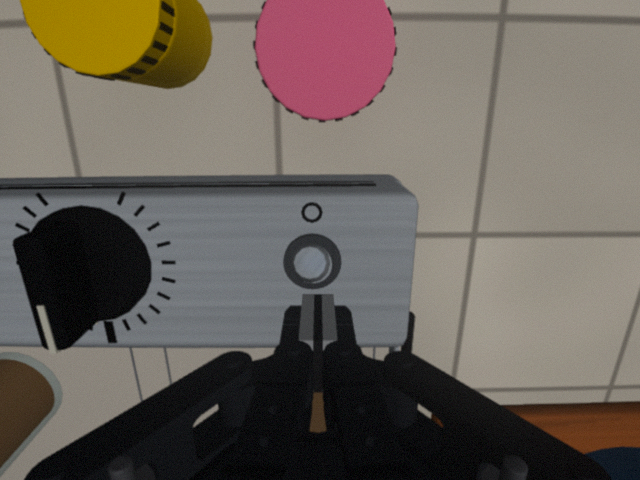

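The left bat (312,263) now points toward the camera, i.e. to the robot's side, with no contact force left. On to the right bat.

Emit:
{"name": "move_arm", "arguments": {
  "claw": [0,0,0,0,0,0,0,0],
  "dp": [
    [-4,0,-15],
    [-10,0,-50],
    [-20,0,-85],
    [-30,0,-110],
    [-42,-30,-120],
    [-42,-70,-120],
    [-42,-110,-120],
    [-42,-150,-120]
  ],
  "rotation": [
    [0,0,0],
    [0,0,0],
    [0,0,0],
    [0,0,0],
    [0,0,0],
    [0,0,0],
    [0,0,0],
    [0,0,0]
  ]
}}

```text
time_s: 10.3
position: [0.4841, 0.1999, 0.233]
tool_rot: [0.002, 1.0, -0.0, -0.001]
wrist_force: [0.9, -0.4, 0.4]
opening: 0.0002
grip_force: 0.0
```

Emit:
{"name": "move_arm", "arguments": {
  "claw": [0,0,0,0,0,0,0,0],
  "dp": [
    [0,-30,0],
    [0,-60,0],
    [0,-82,0],
    [0,-82,0],
    [0,-82,0],
    [0,-82,0],
    [0,-82,0],
    [0,-82,0]
  ],
  "rotation": [
    [0,0,0],
    [0,0,0],
    [0,0,0],
    [0,0,0],
    [0,0,0],
    [0,0,0],
    [0,0,0],
    [0,0,0]
  ]
}}

```text
time_s: 10.97
position: [0.4844, 0.1206, 0.2336]
tool_rot: [0.001, 1.0, 0.0, -0.0]
wrist_force: [-0.5, 1.3, -0.7]
opening: -0.0004
grip_force: 0.0
```

```bash
python3 g.py .484 .1196 .113 180
```

```text
dp [  0.3914  -1.1151 120.5535] rot [ 0.0356 -0.0023 -0.1607]
10.9667 [0.4844 0.1206 0.2336] [-1.      0.0028  0.    ] j [ 0.6171  0.4345 -1.2272  1.9093  0.4553  1.1204  0.7802] F [-0.5471  1.2734 -0.7317] -0.00035642516158783296 0.0
```

Emit:
{"name": "move_arm", "arguments": {
  "claw": [0,0,0,0,0,0,0,0],
  "dp": [
    [0,-1,30],
    [0,-1,60],
    [0,-1,90],
    [0,-1,110],
    [0,-1,120],
    [0,-1,120],
    [0,-1,120],
    [0,-1,120]
  ],
  "rotation": [
    [0,0,0],
    [0,0,0],
    [0,0,0],
    [0,0,0],
    [0,0,0],
    [0,0,0],
    [0,0,0],
    [0,0,0]
  ]
}}

```text
time_s: 11.63
position: [0.4856, 0.1191, 0.1148]
tool_rot: [0.002, 1.0, 0.0, 0.001]
wrist_force: [-0.2, 0.1, 0.8]
opening: 0.0001
grip_force: 0.0
```

Emit:
{"name": "move_arm", "arguments": {
  "claw": [0,0,0,0,0,0,0,0],
  "dp": [
    [5,0,0],
    [10,0,0],
    [15,0,0],
    [20,0,0],
    [25,0,0],
    [30,0,0],
    [35,0,0],
    [41,0,0]
  ],
  "rotation": [
    [0,0,0],
    [0,0,0],
    [0,0,0],
    [0,0,0],
    [0,0,0],
    [0,0,0],
    [0,0,0],
    [0,0,0]
  ]
}}

```text
time_s: 12.3
position: [0.4425, 0.1181, 0.1132]
tool_rot: [0.003, 1.0, -0.0, -0.001]
wrist_force: [-0.0, -0.4, -0.8]
opening: 0.0003
grip_force: 0.0
```

Emit:
{"name": "move_arm", "arguments": {
  "claw": [50,100,100,100,100,100,100,100],
  "dp": [
    [-5,0,-20],
    [-15,0,-55],
    [-25,0,-95],
    [-30,0,-135],
    [-30,0,-160],
    [-30,0,-160],
    [-30,0,-160],
    [-30,0,-160]
  ],
  "rotation": [
    [0,0,0],
    [0,0,0],
    [0,0,0],
    [0,0,0],
    [0,0,0],
    [0,0,0],
    [0,0,0],
    [0,0,0]
  ]
}}

```text
time_s: 12.97
position: [0.4724, 0.1175, 0.2722]
tool_rot: [0.003, 1.0, -0.001, -0.001]
wrist_force: [0.7, -0.7, -0.0]
opening: 0.0851
grip_force: 0.0
```

```bash
cat > jars.py <<'E'
import sys; from h import *
np.set_printoptions(precision=4,suppress=True)
im,i=snap('top',sys.argv[1]); a=cv2.cvtColor(im,cv2.COLOR_RGB2BGR)
c=cv2.GaussianBlur(a,(3,3),0)[175:285,135:310]
v=c.max(2); rb=c[:,:,2].astype(int)-c[:,:,0]
m=((v<60)&(rb<9)).astype(np.uint8); m=cv2.morphologyEx(m,cv2.MORPH_OPEN,np.ones((7,7)))
n,l,st,ce=cv2.connectedComponentsWithStats(m)
for k in range(1,n):
    if st[k][4]>300:
        q=cv2.fitEllipse(max(cv2.findContours((l==k).astype(np.uint8),0,1)[0],key=len))
        print(ce[k]+[135,175],q[1],st[k][:5],onz(i,[ce[k]+[135,175],np.array(q[0])+[135,175]],.127)[:,:2])
E
python3 jars.py t1; python3 g.py .5435 .1325 .2 180; python3 -c "
import cv2
c=cv2.imread('pics/t1.png')[170:340,120:420]; cv2.imwrite('pics/t1c.png',cv2.resize(c,None,fx=2.66,fy=2.66,interpolation=2))"
```

```text
[241.5449 201.7128] (26.608829498291016, 30.9908504486084) [ 92  12  29  31 679] [[0.6403 0.1847]
 [0.6402 0.1849]]
[269.3824 246.924 ] (16.972412109375, 30.127490997314453) [122  61  24  25 421] [[0.5509 0.1256]
 [0.5509 0.1256]]
dp [-71.3137  15.4888  71.6022] rot [-0.0757 -0.172  -0.2922]
13.0167 [0.4723 0.1175 0.2718] [-1.      0.0051  0.003 ] j [ 0.689   0.3727 -1.2855  1.8845  0.3871  1.1788  0.8333] F [-0.3174  0.1948 -0.3614] 0.08555192244260217 0.0
```

View pics/t1c.png

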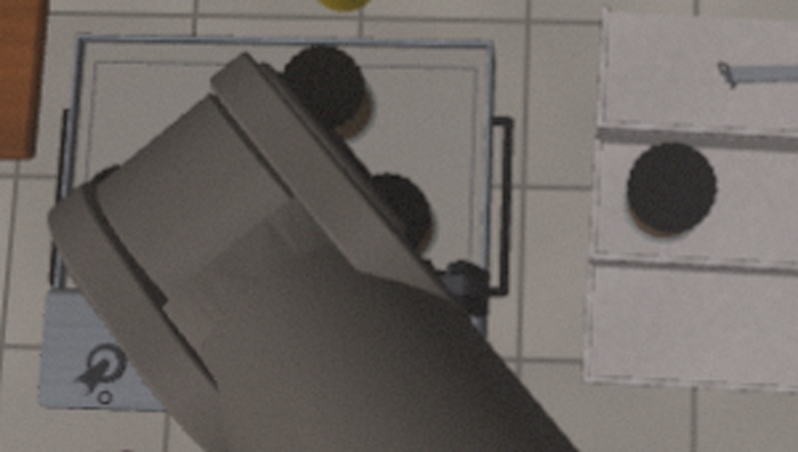

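The top view is mostly hidden by the arm; the left bat is clearly off (98,370) and jars B (325,88) and C (400,210) have not moved. Check the right bat with the wrist camera.

```bash
python3 -c "
from h import *
im,i=snap('wrist','w4'); print(proj(i,[[.543,.1325,.127],[.4324-.0195,.1195,.13],[.4324+.0195,.1195,.13]]))"
```

```text
[[335.94903651 298.73716275]
 [320.88316056 147.42347735]
 [321.00133288 197.83731467]]
```

View pics/w4.png

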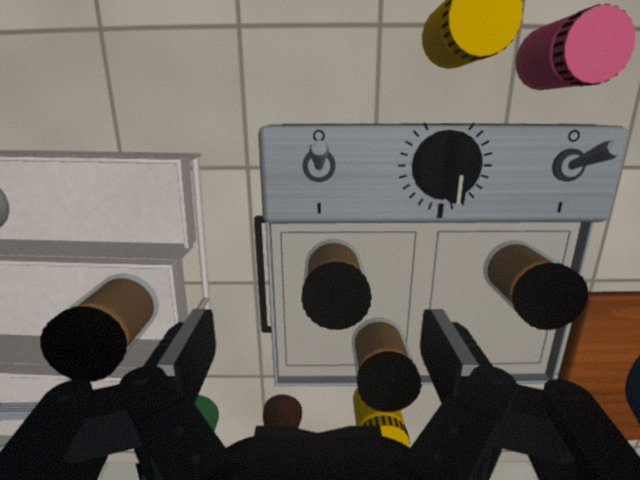

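Both bats are off (the right tip at (318,150) matches the predicted off position). Caps: C (337,295), A (548,295), B (389,381).

```bash
python3 -c "
from h import *
im,i=load('w4'); print(proj(i,[[.4324,.2346,.121],[.4594,.2346,.121]])); print(onz(i,[(336.5,295),(548,296),(389,380)],.127), onz(i,[(459,203),(461,178)],.121))"; python3 g.py .542 .1325 .076 180
```

```text
[[464.1164045  171.09420971]
 [460.21346534 203.9403679 ]]
[[0.53932997 0.13294192 0.127     ]
 [0.54196956 0.32151435 0.127     ]
 [0.63105156 0.18464827 0.127     ]] [[0.45860286 0.23349507 0.121     ]
 [0.43795167 0.23272281 0.121     ]]
dp [-70.1623  15.4413 195.564 ] rot [-0.0573 -0.1807 -0.2827]
13.0667 [0.4724 0.1176 0.2718] [-1.      0.0049  0.0032] j [ 0.6888  0.373  -1.2855  1.8843  0.3871  1.1788  0.8333] F [-0.2829  0.5186 -1.0798] 0.08498271551723335 0.0
```

Emit:
{"name": "move_arm", "arguments": {
  "claw": [100,100,100,100,100,100,100,100],
  "dp": [
    [-35,8,0],
    [-69,15,10],
    [-69,15,45],
    [-69,15,80],
    [-69,15,115],
    [-69,15,120],
    [-69,15,120],
    [-69,15,120]
  ],
  "rotation": [
    [0,0,0],
    [0,0,0],
    [0,0,0],
    [0,0,0],
    [0,0,0],
    [0,0,0],
    [0,0,0],
    [0,0,0]
  ]
}}

```text
time_s: 13.73
position: [0.5428, 0.1334, 0.1542]
tool_rot: [0.002, 1.0, 0.0, -0.0]
wrist_force: [0.5, 1.6, 0.8]
opening: 0.0857
grip_force: 0.0
```

```bash
python3 g.py .541 .1325 .076 180
```

```text
dp [ 1.8063 -1.0089 78.1994] rot [ 0.0384 -0.0162 -0.2587]
13.7333 [0.5428 0.1334 0.1542] [-1.      0.0045  0.0003] j [ 0.4473  0.6159 -1.0829  1.8584  0.6251  1.057   0.6784] F [0.5005 1.6076 0.7891] 0.0856570650139083 0.0
```

Emit:
{"name": "move_arm", "arguments": {
  "claw": [100,100,100,100,100,0,0,0],
  "dp": [
    [2,-1,25],
    [2,-1,50],
    [2,-1,70],
    [2,-1,78],
    [2,-1,78],
    [2,-1,78],
    [2,-1,78],
    [2,-1,78]
  ],
  "rotation": [
    [0,0,0],
    [0,0,0],
    [0,0,0],
    [0,0,0],
    [0,0,0],
    [0,0,0],
    [0,0,0],
    [0,0,0]
  ]
}}

```text
time_s: 14.4
position: [0.5424, 0.1328, 0.0779]
tool_rot: [0.003, 1.0, 0.001, 0.002]
wrist_force: [-1.3, 0.4, 8.1]
opening: 0.061
grip_force: 65.2
```

Emit:
{"name": "move_arm", "arguments": {
  "claw": [0,0,0,0,0,0,0,0],
  "dp": [
    [0,0,0],
    [0,0,0],
    [0,0,0],
    [0,0,0],
    [0,0,-10],
    [0,0,-20],
    [0,0,-25],
    [0,0,-25]
  ],
  "rotation": [
    [0,0,0],
    [0,0,0],
    [0,0,0],
    [0,0,0],
    [0,0,0],
    [0,0,0],
    [0,0,0],
    [0,0,0]
  ]
}}

```text
time_s: 15.07
position: [0.5417, 0.1321, 0.1023]
tool_rot: [0.003, 1.0, 0.0, 0.001]
wrist_force: [-0.1, 0.4, -2.5]
opening: 0.0609
grip_force: 65.9
```

```bash
python3 - <<'E'
from h import *
o=np.array([.5561,-.2153]);th=-.0251;c,s=np.cos(th),np.sin(th)
for y in(.04,-.05,-.14): print(o+np.array([[c,-s],[s,c]])@[-.001,y])
E
python3 g.py .5516 -.3552 .30 180
```

```text
[ 0.55610421 -0.1752875 ]
[ 0.55384545 -0.26525915]
[ 0.55158668 -0.3552308 ]
dp [ -13.0874 -487.1562 -197.8662] rot [ 0.0282  0.151  -0.3192]
15.0667 [0.5417 0.1321 0.1023] [-1.      0.0056 -0.0026] j [ 0.4062  0.6727 -1.0246  1.9019  0.7004  0.974   0.6206] F [-0.0691  0.4364 -2.505 ] 0.060901350406057576 65.89239031076431
```

Emit:
{"name": "move_arm", "arguments": {
  "claw": [0,0,0,0,0,0,0,0],
  "dp": [
    [0,0,-20],
    [0,0,-45],
    [0,0,-75],
    [0,0,-105],
    [0,0,-135],
    [0,-10,-160],
    [0,-35,-175],
    [0,-65,-185]
  ],
  "rotation": [
    [0,0,0],
    [0,0,0],
    [0,0,0],
    [0,0,0],
    [0,0,0],
    [0,0,0],
    [0,0,0],
    [0,0,0]
  ]
}}

```text
time_s: 15.73
position: [0.5405, 0.0689, 0.288]
tool_rot: [0.0, 1.0, 0.001, 0.002]
wrist_force: [0.6, -0.3, -3.8]
opening: 0.0611
grip_force: 66.5
```

Emit:
{"name": "move_arm", "arguments": {
  "claw": [0,0,0,0,0,0,0,0],
  "dp": [
    [0,-30,0],
    [0,-60,0],
    [0,-90,0],
    [0,-120,0],
    [0,-150,0],
    [0,-180,0],
    [0,-210,0],
    [0,-240,0]
  ],
  "rotation": [
    [0,0,0],
    [0,0,0],
    [0,0,0],
    [0,0,0],
    [0,0,0],
    [0,0,0],
    [0,0,0],
    [0,0,0]
  ]
}}

```text
time_s: 16.4
position: [0.5385, -0.1748, 0.2853]
tool_rot: [0.003, 1.0, -0.0, -0.0]
wrist_force: [0.5, -0.3, -3.1]
opening: 0.0606
grip_force: 65.5
```

```bash
python3 g.py .5516 -.3552 .2 180
```

```text
dp [ -14.1068 -180.3024   85.3236] rot [-0.0242 -0.0385 -0.3052]
16.4 [ 0.5385 -0.1748  0.2853] [-1.      0.0053  0.0007] j [ 1.0853  0.5031 -1.2012  1.701   0.4887  1.281   1.3451] F [ 0.463  -0.3437 -3.1281] 0.06057412759040746 65.54292619228363
```

Emit:
{"name": "move_arm", "arguments": {
  "claw": [0,0,0,0,0,0,0,0],
  "dp": [
    [-5,-30,0],
    [-10,-60,0],
    [-14,-90,0],
    [-14,-120,0],
    [-14,-150,0],
    [-14,-170,0],
    [-14,-180,0],
    [-14,-180,0]
  ],
  "rotation": [
    [0,0,0],
    [0,0,0],
    [0,0,0],
    [0,0,0],
    [0,0,0],
    [0,0,0],
    [0,0,0],
    [0,0,0]
  ]
}}

```text
time_s: 17.07
position: [0.5513, -0.3562, 0.2845]
tool_rot: [0.005, 1.0, 0.0, -0.001]
wrist_force: [0.1, -0.1, -3.4]
opening: 0.0609
grip_force: 65.7
```

```bash
python3 g.py .5516 -.3552 .129 180; python3 -c "
from h import *
im,i=snap('wrist','w5')"
```

```text
dp [ -0.4717   0.9386 155.4653] rot [ 0.012  -0.064  -0.5585]
17.0667 [ 0.5513 -0.3562  0.2845] [-1.      0.0097  0.0011] j [ 1.1876  0.642  -1.1154  1.4878  0.5803  1.3746  1.5989] F [ 0.058  -0.0844 -3.4359] 0.06089979132657642 65.72965800762177
```

View pics/w5.png

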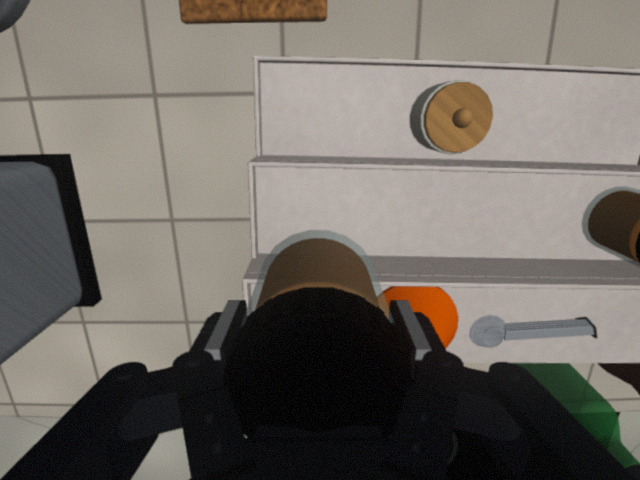

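The jar is held upright in the wrist view. Rack corners (right end as the robot sees it): low step front (255,59), middle step front (249,160), high step front (243,280). I use them to cross-check the rack pose.

```bash
python3 -c "
from h import *
im,i=load('w5'); o=np.array([.5561,-.2153]);th=-.0251;c,s=np.cos(th),np.sin(th);Rm=np.array([[c,-s],[s,c]])
for p,z in [((255,59),.065),((249,160),.11),((243,280),.155),((640,71),.065),((640,170),.11)]:
    w=onz(i,[p],z)[0,:2]; print(w,(w-o)@Rm)
for n,p,z in [('salt',(462,115),.121),('jar6? side',(600,230),.1)]: print(n,(onz(i,[p],z)[0,:2]-o)@Rm)"
```

```text
[ 0.41945398 -0.41197218] [-0.13166702 -0.20003969]
[ 0.50459757 -0.41501337] [-0.04647393 -0.20094304]
[ 0.59625866 -0.41833557] [ 0.04524167 -0.20196374]
[ 0.42931431 -0.05426639] [-0.13078727  0.1578009 ]
[ 0.51506797 -0.07082241] [-0.04464511  0.14340229]
salt [-0.08615868 -0.02716742]
jar6? side [0.01439105 0.12945004]
```

Emit:
{"name": "move_arm", "arguments": {
  "claw": [0,0,0,0,0,0,0,0],
  "dp": [
    [0,1,25],
    [0,1,55],
    [0,1,85],
    [0,1,115],
    [0,1,135],
    [0,1,145],
    [0,1,151],
    [0,1,151]
  ],
  "rotation": [
    [0,0,0],
    [0,0,0],
    [0,0,0],
    [0,0,0],
    [0,0,0],
    [0,0,0],
    [0,0,0],
    [0,0,0]
  ]
}}

```text
time_s: 17.78
position: [0.5525, -0.3507, 0.1343]
tool_rot: [0.002, 1.0, 0.0, -0.0]
wrist_force: [-1.3, -0.0, -1.9]
opening: 0.0609
grip_force: 66.2
```

Emit:
{"name": "move_arm", "arguments": {
  "claw": [0,0,0,0,0,0],
  "dp": [
    [0,0,1],
    [0,0,2],
    [0,0,3],
    [0,0,4],
    [0,0,4],
    [0,0,4]
  ],
  "rotation": [
    [0,0,0],
    [0,0,0],
    [0,0,0],
    [0,0,0],
    [0,0,0],
    [0,0,0]
  ]
}}

```text
time_s: 18.28
position: [0.5523, -0.3524, 0.1307]
tool_rot: [0.003, 1.0, -0.0, 0.0]
wrist_force: [-0.1, 0.0, -2.9]
opening: 0.0609
grip_force: 66.2
```

Emit:
{"name": "move_arm", "arguments": {
  "claw": [0,0,0,0,0,0],
  "dp": [
    [0,0,1],
    [0,0,1],
    [0,0,2],
    [0,0,2],
    [0,0,3],
    [0,0,3]
  ],
  "rotation": [
    [0,0,0],
    [0,0,0],
    [0,0,0],
    [0,0,0],
    [0,0,0],
    [0,0,0]
  ]
}}

```text
time_s: 18.78
position: [0.5523, -0.3522, 0.1281]
tool_rot: [0.003, 1.0, -0.0, -0.0]
wrist_force: [-3.7, 1.7, 2.2]
opening: 0.0611
grip_force: 66.7
```

Emit:
{"name": "move_arm", "arguments": {
  "claw": [75,85,88,88,88,88,88,88],
  "dp": [
    [0,0,0],
    [0,0,0],
    [0,0,0],
    [0,0,0],
    [0,0,-5],
    [0,0,-35],
    [0,0,-75],
    [0,0,-115]
  ],
  "rotation": [
    [0,0,0],
    [0,0,0],
    [0,0,0],
    [0,0,0],
    [0,0,0],
    [0,0,0],
    [0,0,0],
    [0,0,0]
  ]
}}

```text
time_s: 19.45
position: [0.5517, -0.3519, 0.2433]
tool_rot: [0.002, 1.0, 0.001, -0.001]
wrist_force: [1.1, -0.4, -0.1]
opening: 0.0751
grip_force: 0.0
```

Emit:
{"name": "move_arm", "arguments": {
  "claw": [100,100,100,100,100,100,100,100],
  "dp": [
    [0,30,-30],
    [0,60,-50],
    [0,95,-50],
    [0,130,-50],
    [0,165,-50],
    [0,165,-50],
    [0,165,-50],
    [0,165,-50]
  ],
  "rotation": [
    [0,0,0],
    [0,0,0],
    [0,0,0],
    [0,0,0],
    [0,0,0],
    [0,0,0],
    [0,0,0],
    [0,0,0]
  ]
}}

```text
time_s: 20.12
position: [0.5532, -0.1877, 0.2928]
tool_rot: [0.003, 1.0, -0.0, 0.0]
wrist_force: [0.3, -0.7, -0.8]
opening: 0.0857
grip_force: 0.0
```

```bash
python3 jars.py t2; python3 g.py .5435 .325 .3 180;python3 -c "
import cv2
c=cv2.imread('pics/t2.png')[110:340,130:560]; cv2.imwrite('pics/t2c.png',cv2.resize(c,None,fx=1.85,fy=1.85,interpolation=2))"
```

```text
[240.8839 202.3563] (29.348196029663086, 30.435972213745117) [ 91  12  31  31 741] [[0.6389 0.186 ]
 [0.639  0.186 ]]
[166.6954 247.5051] (29.529706954956055, 31.66706085205078) [ 16  58  32  30 778] [[0.5454 0.3279]
 [0.5454 0.3278]]
dp [ 13.2112 513.5227  -7.8296] rot [-0.0365 -0.002  -0.3971]
20.1667 [ 0.5532 -0.1886  0.2925] [-1.      0.0069  0.    ] j [ 1.0681  0.5255 -1.185   1.6511  0.5024  1.3105  1.3597] F [ 0.2561 -0.6694 -0.6388] 0.08545772643694678 0.0
```

View pics/t2c.png

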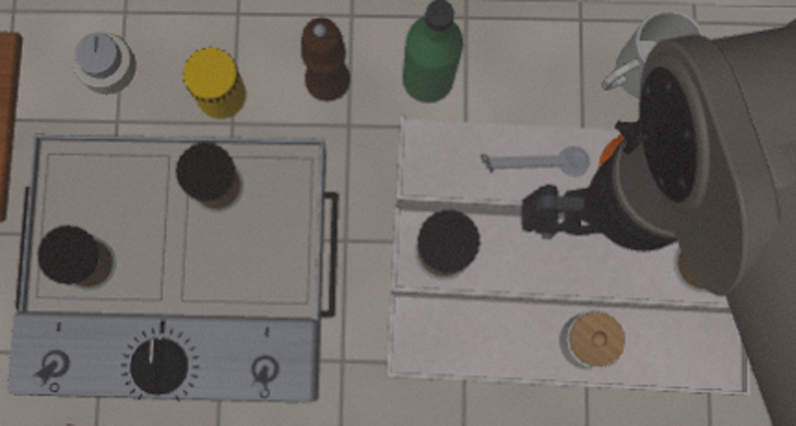

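The tray is clear of jar C; the dial is at zero, both bats are off, and A (67,254) and B (206,171) have not moved. Next, jar A.

Emit:
{"name": "move_arm", "arguments": {
  "claw": [100,100,100,100,100,100,100,100],
  "dp": [
    [0,38,0],
    [0,76,0],
    [0,114,0],
    [0,152,0],
    [0,190,0],
    [0,228,0],
    [0,266,0],
    [0,304,0]
  ],
  "rotation": [
    [0,0,0],
    [0,0,0],
    [0,0,0],
    [0,0,0],
    [0,0,0],
    [0,0,0],
    [0,0,0],
    [0,0,0]
  ]
}}

```text
time_s: 20.83
position: [0.5554, 0.1167, 0.2923]
tool_rot: [0.004, 1.0, -0.0, -0.0]
wrist_force: [0.9, -0.6, -0.3]
opening: 0.0849
grip_force: 0.0
```

Emit:
{"name": "move_arm", "arguments": {
  "claw": [100,100,100,100,100,100,100,100],
  "dp": [
    [3,38,0],
    [6,76,0],
    [9,114,20],
    [9,152,50],
    [9,190,70],
    [9,210,90],
    [9,211,90],
    [9,211,90]
  ],
  "rotation": [
    [0,0,0],
    [0,0,0],
    [0,0,0],
    [0,0,0],
    [0,0,0],
    [0,0,0],
    [0,0,0],
    [0,0,0]
  ]
}}

```text
time_s: 21.5
position: [0.5464, 0.3283, 0.2005]
tool_rot: [0.002, 1.0, -0.0, -0.002]
wrist_force: [1.0, -0.4, 0.5]
opening: 0.0854
grip_force: 0.0
```

```bash
python3 g.py .544 .326 .078 180; python3 -c "
from h import *
im,i=snap('wrist','w6'); print(proj(i,[[.544,.326,.127],[.513,.326,.127],[.544,.357,.127],[.544,.295,.127]]))
c=cv2.GaussianBlur(im,(3,3),0); m=(c.max(2)<45).astype(np.uint8); r=m[300]; print(''.join(map(str,r[200:440:3]))); print(''.join(map(str,m[330,200:440:3])))"
```

```text
dp [  2.011   -2.2068 122.5212] rot [-0.0443 -0.1874 -0.2199]
21.5 [0.5464 0.3283 0.2005] [-1.      0.0038  0.0033] j [ 0.0687  0.6749 -1.0591  1.6281  0.618   1.2152  0.444 ] F [ 0.9617 -0.4375  0.4701] 0.0853519490101726 0.0
[[315.10779336 249.00371647]
 [314.79398811 200.76706386]
 [364.27194005 248.81512048]
 [265.9701529  249.18048835]]
00000000000000000000000000000000000000000000000000000000000000000000011000000000
11111000000000000000000000000000000000000000000000000000000000000000000000011111
```

```bash
python3 -c "
from h import *
a,i=load('w6'); c=cv2.GaussianBlur(a,(3,3),0); m=(c.max(2)<60).astype(np.uint8); m[330:]=0
n,l,st,ce=cv2.connectedComponentsWithStats(m)
for k in range(1,n):
    if st[k][4]>800: print(st[k],ce[k],onz(i,[ce[k]],.127))"
```

```text
[ 123    6   97  109 7646] [170.9049176   60.95357049] [[0.43518251 0.24848451 0.127     ]]
[327  17  33  72 822] [344.74209246  51.52676399] [[0.43136265 0.34256208 0.127     ]]
[ 404  153   21  154 1114] [414.60412926 227.94344704] [[0.53036131 0.38772068 0.127     ]]
[ 273  200   96   96 7099] [320.321172   247.51401606] [[0.54301409 0.3292877  0.127     ]]
[ 533  297  107   33 1851] [584.94381415 312.84710967] [[0.59140039 0.51027815 0.127     ]]
```

View pics/w6.png

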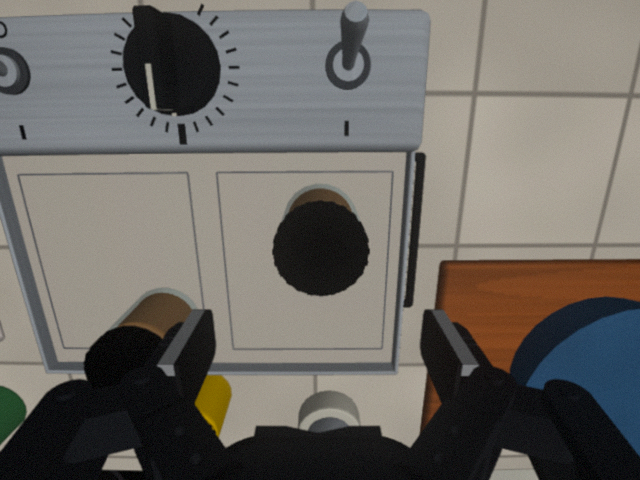

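The cap of jar A is at (321,248), giving (0.543, 0.329). Descend and grip.

Emit:
{"name": "move_arm", "arguments": {
  "claw": [100,100,100,100,100,100,100,0],
  "dp": [
    [2,0,30],
    [2,0,60],
    [2,0,90],
    [2,0,110],
    [2,0,120],
    [2,0,122],
    [2,0,122],
    [2,0,122]
  ],
  "rotation": [
    [0,0,0],
    [0,0,0],
    [0,0,0],
    [0,0,0],
    [0,0,0],
    [0,0,0],
    [0,0,0],
    [0,0,0]
  ]
}}

```text
time_s: 22.22
position: [0.5462, 0.328, 0.0824]
tool_rot: [0.003, 1.0, 0.001, 0.001]
wrist_force: [-0.3, -0.2, -0.4]
opening: 0.0758
grip_force: 0.0
```

Emit:
{"name": "move_arm", "arguments": {
  "claw": [0,0,0,0,0,0,0,0],
  "dp": [
    [0,0,0],
    [0,0,0],
    [0,0,0],
    [0,0,0],
    [0,0,0],
    [0,0,-10],
    [0,0,-30],
    [0,0,-55]
  ],
  "rotation": [
    [0,0,0],
    [0,0,0],
    [0,0,0],
    [0,0,0],
    [0,0,0],
    [0,0,0],
    [0,0,0],
    [0,0,0]
  ]
}}

```text
time_s: 22.88
position: [0.5438, 0.3265, 0.1349]
tool_rot: [0.002, 1.0, -0.001, -0.002]
wrist_force: [0.4, 0.4, -2.6]
opening: 0.0611
grip_force: 65.8
```

Emit:
{"name": "move_arm", "arguments": {
  "claw": [0,0,0,0,0,0,0,0],
  "dp": [
    [0,0,-30],
    [0,0,-60],
    [0,0,-90],
    [0,0,-120],
    [0,-10,-145],
    [0,-30,-155],
    [0,-60,-155],
    [0,-90,-155]
  ],
  "rotation": [
    [0,0,0],
    [0,0,0],
    [0,0,0],
    [0,0,0],
    [0,0,0],
    [0,0,0],
    [0,0,0],
    [0,0,0]
  ]
}}

```text
time_s: 23.55
position: [0.5436, 0.2379, 0.2919]
tool_rot: [0.001, 1.0, 0.0, 0.001]
wrist_force: [1.2, -1.1, -3.6]
opening: 0.0613
grip_force: 66.0
```

```bash
python3 g.py .5538 -.2640 .285 180
```

```text
dp [ -11.52   -501.9115    6.7576] rot [ 0.0191  0.0758 -0.1531]
23.55 [0.5436 0.2379 0.2919] [-1.      0.0027 -0.0013] j [ 0.3014  0.5295 -1.1559  1.6327  0.4996  1.3102  0.6316] F [ 1.2087 -1.0739 -3.5636] 0.06127569021645867 65.99505811929703
```

Emit:
{"name": "move_arm", "arguments": {
  "claw": [0,0,0,0,0,0,0,0],
  "dp": [
    [0,-30,0],
    [0,-65,0],
    [0,-100,0],
    [0,-135,0],
    [0,-170,0],
    [0,-205,0],
    [0,-240,0],
    [0,-275,0]
  ],
  "rotation": [
    [0,0,0],
    [0,0,0],
    [0,0,0],
    [0,0,0],
    [0,0,0],
    [0,0,0],
    [0,0,0],
    [0,0,0]
  ]
}}

```text
time_s: 24.22
position: [0.542, -0.0389, 0.2908]
tool_rot: [0.002, 1.0, -0.001, -0.0]
wrist_force: [0.2, 0.6, -2.3]
opening: 0.0609
grip_force: 66.0
```

Emit:
{"name": "move_arm", "arguments": {
  "claw": [0,0,0,0,0,0,0,0],
  "dp": [
    [-3,-35,0],
    [-6,-70,0],
    [-9,-105,0],
    [-11,-140,0],
    [-11,-175,0],
    [-11,-205,0],
    [-11,-225,0],
    [-11,-226,0]
  ],
  "rotation": [
    [0,0,0],
    [0,0,0],
    [0,0,0],
    [0,0,0],
    [0,0,0],
    [0,0,0],
    [0,0,0],
    [0,0,0]
  ]
}}

```text
time_s: 24.88
position: [0.5512, -0.2697, 0.2897]
tool_rot: [0.007, 1.0, -0.001, -0.001]
wrist_force: [0.0, -0.9, -2.1]
opening: 0.0611
grip_force: 66.1
```

```bash
python3 g.py .5538 -.2640 .131 180; python3 -c "
from h import *
im,i=snap('wrist','w7')"
```

```text
dp [ -2.8771   5.9756 158.7001] rot [-0.0926 -0.1166 -0.7686]
24.8833 [ 0.5512 -0.2697  0.2897] [-0.9999  0.0134  0.002 ] j [ 1.1365  0.5707 -1.148   1.5861  0.533   1.3363  1.4768] F [ 0.0072 -0.9125 -2.065 ] 0.06109179337981989 66.0761108994484
```

View pics/w7.png

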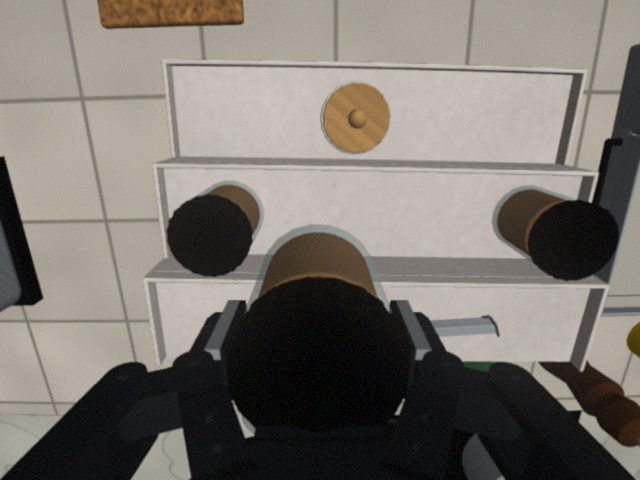

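Jar 1 stands upright at (209,235) on the middle step; the held jar is over the free middle, jar_6 is at right (570,238). I shift the target 5 mm left for finger room.

Emit:
{"name": "move_arm", "arguments": {
  "claw": [0,0,0,0,0,0,0,0],
  "dp": [
    [-2,9,20],
    [-2,9,50],
    [-2,9,80],
    [-2,9,110],
    [-2,9,130],
    [-2,9,145],
    [-2,9,155],
    [-2,9,155]
  ],
  "rotation": [
    [0,0,0],
    [0,0,0],
    [0,0,0],
    [0,0,0],
    [0,0,0],
    [0,0,0],
    [0,0,0],
    [0,0,0]
  ]
}}

```text
time_s: 25.6
position: [0.5541, -0.2533, 0.1343]
tool_rot: [0.002, 1.0, 0.001, -0.001]
wrist_force: [-0.4, -0.2, -2.8]
opening: 0.0609
grip_force: 66.4
```

Emit:
{"name": "move_arm", "arguments": {
  "claw": [0,0,0,0,0,0],
  "dp": [
    [0,0,1],
    [0,0,2],
    [0,0,3],
    [0,0,3],
    [0,0,3],
    [0,0,3]
  ],
  "rotation": [
    [0,0,0],
    [0,0,0],
    [0,0,0],
    [0,0,0],
    [0,0,0],
    [0,0,0]
  ]
}}

```text
time_s: 26.1
position: [0.555, -0.2544, 0.1329]
tool_rot: [0.003, 1.0, -0.0, 0.0]
wrist_force: [-0.2, -1.4, -1.3]
opening: 0.0611
grip_force: 66.3
```

Emit:
{"name": "move_arm", "arguments": {
  "claw": [0,0,0,0,0,0],
  "dp": [
    [1,-2,0],
    [1,-3,1],
    [1,-3,2],
    [1,-3,3],
    [1,-3,4],
    [1,-3,4]
  ],
  "rotation": [
    [0,0,0],
    [0,0,0],
    [0,0,0],
    [0,0,0],
    [0,0,0],
    [0,0,0]
  ]
}}

```text
time_s: 26.6
position: [0.5543, -0.2562, 0.1328]
tool_rot: [0.002, 1.0, -0.001, 0.0]
wrist_force: [-13.7, 2.9, 29.0]
opening: 0.061
grip_force: 69.2
```

Emit:
{"name": "move_arm", "arguments": {
  "claw": [0,0,75,82,86,86,86,86],
  "dp": [
    [0,0,-2],
    [0,0,-3.5],
    [0,0,-3.5],
    [0,0,-3.5],
    [0,0,-3.5],
    [0,0,-8],
    [0,0,-35],
    [0,0,-75]
  ],
  "rotation": [
    [0,0,0],
    [0,0,0],
    [0,0,0],
    [0,0,0],
    [0,0,0],
    [0,0,0],
    [0,0,0],
    [0,0,0]
  ]
}}

```text
time_s: 27.27
position: [0.5514, -0.2572, 0.2009]
tool_rot: [0.003, 1.0, 0.001, -0.003]
wrist_force: [0.8, -0.6, 0.4]
opening: 0.0732
grip_force: 0.0
```

Emit:
{"name": "move_arm", "arguments": {
  "claw": [86,86,100,100,100,100,100,100],
  "dp": [
    [0,0,-35],
    [0,0,-65],
    [0,30,-85],
    [0,70,-85],
    [0,110,-85],
    [0,145,-85],
    [0,180,-85],
    [0,215,-85]
  ],
  "rotation": [
    [0,0,0],
    [0,0,0],
    [0,0,0],
    [0,0,0],
    [0,0,0],
    [0,0,0],
    [0,0,0],
    [0,0,0]
  ]
}}

```text
time_s: 27.93
position: [0.5547, -0.0405, 0.2889]
tool_rot: [0.003, 1.0, -0.0, 0.0]
wrist_force: [0.5, 0.1, -0.5]
opening: 0.0856
grip_force: 0.0
```

```bash
python3 jars.py t3; python3 g.py .6365 .1855 .28 180; python3 -c "
from h import *
a,i=load('t3'); m=(cv2.GaussianBlur(a,(3,3),0).max(2)<60).astype(np.uint8)[215:280,345:545]; m=cv2.morphologyEx(m,cv2.MORPH_OPEN,np.ones((5,5)))
n,l,st,ce=cv2.connectedComponentsWithStats(m)
for k in range(1,n): print(st[k],ce[k]+[345,215],onz(i,[ce[k]+[345,215]],.177))"
```

```text
[240.9022 202.5882] (28.96371841430664, 30.15395736694336) [ 91  13  31  30 726] [[0.6385 0.1859]
 [0.6385 0.1859]]
dp [-83.6759 216.5426  10.9273] rot [0.2093 0.1191 0.284 ]
27.9833 [ 0.5539 -0.0315  0.29  ] [-1.     -0.005  -0.0021] j [ 0.8547  0.4758 -1.2123  1.7217  0.4627  1.2704  1.1135] F [-1.802   5.7048  0.8149] 0.08530677393014466 0.0
[ 0  1  3  6 18] [346.  218.5] [[ 0.60003195 -0.02145277  0.177     ]]
[ 0 12  5  7 32] [346.84375 230.25   ] [[ 0.57790671 -0.02337412  0.177     ]]
[128  16  16  22 204] [481.6372549  240.59313725] [[ 0.56382883 -0.27180622  0.177     ]]
[161  17  35  32 899] [522.87541713 247.45717464] [[ 0.55265891 -0.34758389  0.177     ]]
```

Emit:
{"name": "move_arm", "arguments": {
  "claw": [100,100,100,100,100,100,100,100],
  "dp": [
    [-12,35,0],
    [-24,70,0],
    [-36,105,0],
    [-48,140,20],
    [-60,175,40],
    [-75,205,60],
    [-82,217,80],
    [-82,217,85]
  ],
  "rotation": [
    [0,0,0],
    [0,0,0],
    [0,0,0],
    [0,0,0],
    [0,0,0],
    [0,0,0],
    [0,0,0],
    [0,0,0]
  ]
}}

```text
time_s: 28.65
position: [0.6369, 0.1781, 0.2002]
tool_rot: [-0.0, 1.0, 0.001, -0.002]
wrist_force: [-0.9, -1.4, -1.7]
opening: 0.0854
grip_force: 0.0
```

```bash
python3 g.py .637 .1858 .078 180; python3 -c "
from h import *
im,i=snap('wrist','w8')
a,i=load('w8'); c=cv2.GaussianBlur(a,(3,3),0); m=(c.max(2)<60).astype(np.uint8); m[330:]=0
n,l,st,ce=cv2.connectedComponentsWithStats(m)
for k in range(1,n):
    if st[k][4]>800: print(st[k],ce[k],onz(i,[ce[k]],.127))"
```

```text
dp [ -0.6183   7.5627 122.2006] rot [ 0.0783 -0.227   0.0079]
28.65 [0.6369 0.1781 0.2002] [-1.     -0.0001  0.004 ] j [ 0.3074  0.7092 -1.0452  1.568   0.6339  1.2419  0.7252] F [-0.876  -1.3887 -1.6688] 0.0854345213709946 0.0
[ 147    7  493   20 7056] [396.38279478  15.83290816] [[0.50452041 0.21872058 0.127     ]]
[ 562   26   66  257 2877] [595.19742788 149.03684393] [[0.57195667 0.3407399  0.127     ]]
[ 150   36   27  182 1010] [162.61980198 124.07722772] [[0.55873403 0.08952127 0.127     ]]
[ 567  172   51  158 1888] [592.93855932 247.41737288] [[0.63347801 0.35416612 0.127     ]]
[ 283  196   97  105 7412] [330.13154344 251.36535348] [[0.63588492 0.18542753 0.127     ]]
```

Emit:
{"name": "move_arm", "arguments": {
  "claw": [100,100,100,100,100,100,100,0],
  "dp": [
    [0,4,20],
    [0,7,50],
    [0,7,80],
    [0,7,105],
    [0,7,117],
    [0,7,122],
    [0,7,122],
    [0,7,122]
  ],
  "rotation": [
    [0,0,0],
    [0,0,0],
    [0,0,0],
    [0,0,0],
    [0,0,0],
    [0,0,0],
    [0,0,0],
    [0,0,0]
  ]
}}

```text
time_s: 29.37
position: [0.6391, 0.1813, 0.0833]
tool_rot: [0.003, 1.0, 0.0, 0.001]
wrist_force: [-0.2, 0.2, 0.3]
opening: 0.0754
grip_force: 0.0
```

Emit:
{"name": "move_arm", "arguments": {
  "claw": [0,0,0,0,0,0,0,0],
  "dp": [
    [0,0,0],
    [0,0,0],
    [0,0,0],
    [0,0,0],
    [0,0,0],
    [0,0,0],
    [0,0,0],
    [0,0,0]
  ],
  "rotation": [
    [0,0,0],
    [0,0,0],
    [0,0,0],
    [0,0,0],
    [0,0,0],
    [0,0,0],
    [0,0,0],
    [0,0,0]
  ]
}}

```text
time_s: 30.03
position: [0.6395, 0.1832, 0.0845]
tool_rot: [0.002, 1.0, 0.001, 0.002]
wrist_force: [-1.0, 1.2, 5.7]
opening: 0.0604
grip_force: 65.5
```

Emit:
{"name": "move_arm", "arguments": {
  "claw": [0,0,0,0,0,0,0,0],
  "dp": [
    [0,0,-10],
    [0,0,-35],
    [0,0,-65],
    [0,0,-95],
    [0,0,-125],
    [0,0,-155],
    [0,0,-185],
    [0,0,-207]
  ],
  "rotation": [
    [0,0,0],
    [0,0,0],
    [0,0,0],
    [0,0,0],
    [0,0,0],
    [0,0,0],
    [0,0,0],
    [0,0,0]
  ]
}}

```text
time_s: 30.7
position: [0.638, 0.1812, 0.2919]
tool_rot: [0.003, 1.0, -0.0, 0.001]
wrist_force: [1.2, 0.6, -3.7]
opening: 0.0613
grip_force: 66.2
```

```bash
python3 g.py .556 -.163 .285 180
```

```text
dp [  80.1867 -344.638     6.8025] rot [-0.0059  0.1032 -0.2993]
30.7 [0.638  0.1812 0.2919] [-1.      0.0052 -0.0018] j [ 0.3174  0.6339 -1.0889  1.4636  0.565   1.3818  0.7702] F [ 1.2206  0.5845 -3.7046] 0.061289947424963596 66.2137359380722
```

Emit:
{"name": "move_arm", "arguments": {
  "claw": [0,0,0,0,0,0,0,0],
  "dp": [
    [8,-25,0],
    [17,-55,0],
    [26,-88,0],
    [35,-121,0],
    [44,-154,0],
    [53,-187,0],
    [62,-220,0],
    [70,-253,0]
  ],
  "rotation": [
    [0,0,0],
    [0,0,0],
    [0,0,0],
    [0,0,0],
    [0,0,0],
    [0,0,0],
    [0,0,0],
    [0,0,0]
  ]
}}

```text
time_s: 31.37
position: [0.5652, -0.0731, 0.2888]
tool_rot: [0.003, 1.0, -0.001, -0.001]
wrist_force: [-0.5, -0.6, -3.1]
opening: 0.0608
grip_force: 66.6
```

Emit:
{"name": "move_arm", "arguments": {
  "claw": [0,0,0,0,0,0,0,0],
  "dp": [
    [5,-30,0],
    [9,-55,0],
    [11,-75,0],
    [11,-88,0],
    [11,-91,0],
    [11,-91,0],
    [11,-91,0],
    [11,-91,0]
  ],
  "rotation": [
    [0,0,0],
    [0,0,0],
    [0,0,0],
    [0,0,0],
    [0,0,0],
    [0,0,0],
    [0,0,0],
    [0,0,0]
  ]
}}

```text
time_s: 32.03
position: [0.5555, -0.16, 0.2888]
tool_rot: [0.001, 1.0, 0.0, 0.0]
wrist_force: [0.1, 0.5, -3.6]
opening: 0.0609
grip_force: 66.6
```

```bash
python3 -c "
from h import *
im,i=snap('wrist','w9')
a,i=load('w9'); c=cv2.GaussianBlur(a,(3,3),0); m=(c.max(2)<60).astype(np.uint8); m[320:]=0; m=cv2.morphologyEx(m,cv2.MORPH_OPEN,np.ones((7,7)))
n,l,st,ce=cv2.connectedComponentsWithStats(m)
for k in range(1,n):
    if st[k][4]>800: print(st[k],ce[k],onz(i,[ce[k]],.177))"; python3 g.py .5555 -.164 .135 180
```

```text
[ 147  189   84   81 5355] [188.53613445 229.05247432] [[ 0.55181184 -0.25494724  0.177     ]]
[  22  190   90   80 5640] [ 66.52819149 228.79840426] [[ 0.55128678 -0.34615648  0.177     ]]
[ 391  198   85   80 5291] [433.05310905 237.42997543] [[ 0.55876371 -0.07543043  0.177     ]]
[ 235  277  166   43 4870] [317.17104723 302.44928131] [[ 0.6122575  -0.16100884  0.177     ]]
dp [  0.018   -3.9308 153.7424] rot [ 0.0221  0.0146 -0.1225]
32.0833 [ 0.5555 -0.1601  0.2887] [-1.      0.0021 -0.0003] j [ 1.0265  0.5136 -1.18    1.6705  0.4914  1.294   1.3212] F [-1.5481 -0.8377 -3.5334] 0.06094359024993981 66.64637356996536
```

Emit:
{"name": "move_arm", "arguments": {
  "claw": [0,0,0,0,0,0,0,0],
  "dp": [
    [0,-4,20],
    [0,-4,50],
    [0,-4,80],
    [0,-4,110],
    [0,-4,130],
    [0,-4,142],
    [0,-4,150],
    [0,-4,150]
  ],
  "rotation": [
    [0,0,0],
    [0,0,0],
    [0,0,0],
    [0,0,0],
    [0,0,0],
    [0,0,0],
    [0,0,0],
    [0,0,0]
  ]
}}

```text
time_s: 32.75
position: [0.555, -0.1655, 0.1376]
tool_rot: [0.002, 1.0, 0.0, -0.001]
wrist_force: [-0.6, 0.6, -3.2]
opening: 0.0608
grip_force: 66.6
```

Emit:
{"name": "move_arm", "arguments": {
  "claw": [0,0,0,0,0,0],
  "dp": [
    [0,0,1],
    [0,0,1],
    [0,0,2],
    [0,0,2],
    [0,0,2],
    [0,0,2]
  ],
  "rotation": [
    [0,0,0],
    [0,0,0],
    [0,0,0],
    [0,0,0],
    [0,0,0],
    [0,0,0]
  ]
}}

```text
time_s: 33.25
position: [0.5554, -0.1664, 0.1369]
tool_rot: [0.003, 1.0, -0.0, 0.0]
wrist_force: [0.5, -0.1, -3.3]
opening: 0.0611
grip_force: 66.6
```

Emit:
{"name": "move_arm", "arguments": {
  "claw": [0,0,0,0,0,0],
  "dp": [
    [0,1,1],
    [0,1,1],
    [0,1,2],
    [0,1,2],
    [0,1,2],
    [0,1,2]
  ],
  "rotation": [
    [0,0,0],
    [0,0,0],
    [0,0,0],
    [0,0,0],
    [0,0,0],
    [0,0,0]
  ]
}}

```text
time_s: 33.75
position: [0.5553, -0.1652, 0.1346]
tool_rot: [0.003, 1.0, 0.0, 0.0]
wrist_force: [0.8, -0.2, -2.0]
opening: 0.0611
grip_force: 66.9
```

Now at the expected touchdown height; release gently and lift.

Emit:
{"name": "move_arm", "arguments": {
  "claw": [0,0,75,82,86,86,86,86],
  "dp": [
    [0,0,0.5],
    [0,0,0.5],
    [0,0,0],
    [0,0,0],
    [0,0,0],
    [0,0,-5],
    [0,0,-35],
    [0,0,-75]
  ],
  "rotation": [
    [0,0,0],
    [0,0,0],
    [0,0,0],
    [0,0,0],
    [0,0,0],
    [0,0,0],
    [0,0,0],
    [0,0,0]
  ]
}}

```text
time_s: 34.42
position: [0.5532, -0.1654, 0.2078]
tool_rot: [0.002, 1.0, 0.001, -0.003]
wrist_force: [0.0, -0.2, 0.4]
opening: 0.0735
grip_force: 0.0
```

Emit:
{"name": "move_arm", "arguments": {
  "claw": [86,86,86,86,86,86,86,86],
  "dp": [
    [0,0,-35],
    [0,0,-75],
    [20,20,-105],
    [50,50,-120],
    [60,85,-120],
    [60,125,-120],
    [60,165,-120],
    [60,205,-120]
  ],
  "rotation": [
    [0,0,0],
    [0,0,0],
    [0,0,0],
    [0,0,0],
    [0,0,0],
    [0,0,0],
    [0,0,0],
    [0,0,0]
  ]
}}

```text
time_s: 35.08
position: [0.4959, 0.0414, 0.3302]
tool_rot: [0.003, 1.0, -0.001, 0.001]
wrist_force: [1.2, 1.1, 0.2]
opening: 0.0737
grip_force: 0.0
```

Emit:
{"name": "move_arm", "arguments": {
  "claw": [86,86,86,86,86,86,86,86],
  "dp": [
    [0,40,0],
    [0,80,0],
    [0,120,0],
    [0,160,0],
    [0,200,0],
    [0,200,0],
    [0,200,0],
    [0,200,0]
  ],
  "rotation": [
    [0,0,0],
    [0,0,0],
    [0,0,0],
    [0,0,0],
    [0,0,0],
    [0,0,0],
    [0,0,0],
    [0,0,0]
  ]
}}

```text
time_s: 35.75
position: [0.4973, 0.24, 0.3295]
tool_rot: [0.002, 1.0, -0.0, 0.0]
wrist_force: [0.5, -0.4, -0.2]
opening: 0.0734
grip_force: 0.0
```

```bash
python3 -c "
from h import *
t,_=snap('top','t9'); s,_=snap('side','s9')
a=cv2.resize(t[100:335,120:560],None,fx=1.36,fy=1.36,interpolation=2); b=cv2.resize(s[150:420,170:420],None,fx=1.0,fy=1.0)
o=np.zeros((600,600,3),np.uint8); o[:a.shape[0],:a.shape[1]]=a[:,:600]; o[325:595,:250]=b
c=cv2.resize(s[160:290,260:410],None,fx=2,fy=2,interpolation=2); o[330:590,270:570]=c
cv2.imwrite('pics/fin.png',cv2.cvtColor(o,cv2.COLOR_RGB2BGR)); print(bot.get_obs()['position'],bot.get_obs()['wrist_force'])"
```

```text
[0.49809446 0.23819392 0.32934022] [-0.06674546  0.36859075 -0.86807565]
```

View pics/fin.png

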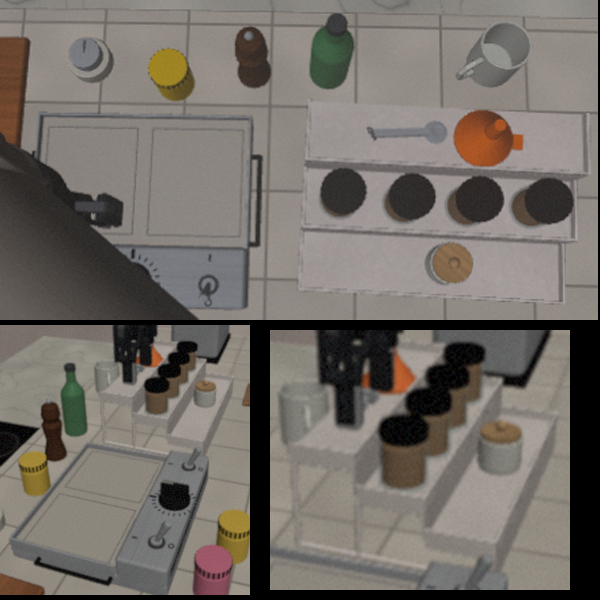

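The four caps on the middle step ((343,190), (411,196), (479,198), (549,200)) are all upright and evenly lined up. The tray is empty, both bats are off, and nothing else has moved. Hand in.

```bash
python3 -c "
from h import *
print(bot.sign_off())"
```

```text
the job is handed in; nothing more can be done
None
```

The job is handed in: the dial is at zero, both switches are off, and all three jars from the tray stand upright on the rack's middle step beside jar_6; the final pictures show everything else in place, but sign-off returned no verdict.

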